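Put the office biscuits away

ROBOT

A 6-joint arm with a two-finger parallel gripper is mounted at the origin on the work surface. World frame = base frame: x ahead of the robot, y to its left, z up, the work surface at z = 0. Lengths are in mm, angles in rad, forces in N, time in s.
With the tool pointing down it reaches from about 300 to 775 mm from the base axis. Payload 14.6 kg.
Tool frame: the origin (TCP) lies midway between the tips of the shut fingers; the grasp point (between the pads) lies 19 mm behind it (manip.grasp_offset is the distance from the TCP to the grasp point, in mm); z points along the fingers, y is the line along which they close (so a half turn about z gives the same grasp; the last joint's range is limited). The gripper opens to 94 mm and grips with 3 to 60 N. Pads are 16 mm wide; open, the fingers measure 119 mm over their backs; the gripper's body (75 mm by 177 mm) begins 78 mm behind the grasp point.
Start: joints at [1.175, 0.3, 1.521, -0, 1.321, -0.067], TCP at [177.596, 520.527, 205.446] pointing down, gripper open.
Joint ranges: [-3.03, 3.03], [-0.79, 2.21], [0.23, 2.52], [-1.04, 4.18], [0, 3.07], [-2.55, 2.55]. Speed limits (rad/s): [2.22, 2.22, 2.57, 3.14, 3.14, 3.14].

INTERFACE

Orientations are given as [roll, pitch, yaw] about the fixed x, y, z axes, in that order (R = Rz(yaw) Ry(pitch) Rx(roll)).
In Python, from cell import manip, viewer gives the robot as it stands. The module is installed in compiled form; this text tells all that it offers.
- The arm moves only by the tool move_arm, never from a script. Its argument "moves" is a list of rows, each a list of 4 numbers: the shift along the tool's x, y, z in m, then the turn about the tool's z in rad. A call has 1 to 12 rows; each row is the pose to reach, as a shift and turn from the pose commanded when the call began, along the tool's axes at that moment; what a row does not reach only later rows make up. A row lasts 1/10 s, in which the tool goes at most 50 mm and 8.59 degrees, less where a joint would pass 70% of its speed; a pose out of reach is approached as far as the arm can. A call with a gripper value outside its range is refused whole. "jaw" is the finger opening in m, from 0 to 0.094, set as the call begins (left out, the last holds). The fingers move at their own pace and stop on an object; "squeeze" is the grip in N (left out, the last holds). Time passes only in rows, so rows that repeat a pose let the fingers close. It gives the time, the measured TCP pose, the force, the opening and the grip force at its end, in the units of the state.
- manip.read_state(): the state, without advancing time (a new reading comes with each control period).
- viewer.camera(name): name is "scene" or "top"; returns a dict with "frame" (400x640x3 uint8, blue, green, red), "z_map" (400x640 float32, mm along the optical axis (not along the pixel's ray), 0 where there is no reading), "fx", "fy", "cx", "cy" (pixels), "origin" and "orientation" of the camera in the world. Camera axes: x right, y down, z forward; pixel columns grow to the right and rows downward; lengths in mm; the calibration is good to about 2 mm. A picture is of the moment at which its call begins.
- manip.sign_off(): hands the job in; it is judged then, once.
The state is a dict: "clock": time; "joints": joint angles; "qd": joint speeds; "effort": joint torques, N m; "eef_pos": TCP position; "eef_rot": TCP orientation; "wrist_force": force on the tool from outside, world axes, zero at the start; "moment": the same for the moment, N m; "finger_gap": finger opening in mm; "finger_force": force on a finger pad.
Only numpy, scipy, OpenCV 4.12 (cv2) and the standard library are available. Lean on these libraries where they do the work, as an engineer would, in place of code of your own. Each camera call takes 0.05 s, during which the arm holds its last target. There are 200 camera calls.

TASK

Put the leftover biscuits away: with the spatula, lift each biscuit off the baking sheet and put them all inside the biscuit keeper, never touching a biscuit with the gripper. Once they are all in, close the keeper's lid and then screw its cap clockwise until you feel it stop. Lay the spatula back on its rest the way you found it, and leave the mug, the sanitiser bottle and the sugar jar where they are.

Things in the scene. Friction and masses are not known exactly. Their poses are not given: they have to be found in the camera images.
- tray: bare aluminium baking sheet fixed on the counter, 240 (x) x 230 (y) mm, 3 mm thick; origin under its centre. It has a 15 mm high, 5 mm thick rim along its -y side (inner face at y = -115 mm; a stop to push a biscuit against) and along both x sides (inner faces at x = +-120 mm); its +y side is open and has no rim, so that a spatula slides in from there
- biscuit1: round brown biscuit with dark chips, 60 mm across, 11 mm thick, 30 g, lying flat on the baking sheet; origin at the centre of its underside. The lower edge is bevelled: the flat underside is 42 mm across, and the full 60 mm is reached 3.5 mm up. All biscuits are alike; 2 to 4 of them are there
- biscuit2: round brown biscuit with dark chips, 60 mm across, 11 mm thick, 30 g, lying flat on the baking sheet; origin at the centre of its underside. The lower edge is bevelled: the flat underside is 42 mm across, and the full 60 mm is reached 3.5 mm up. All biscuits are alike; 2 to 4 of them are there
- biscuit3: round brown biscuit with dark chips, 60 mm across, 11 mm thick, 30 g, lying flat on the baking sheet; origin at the centre of its underside. The lower edge is bevelled: the flat underside is 42 mm across, and the full 60 mm is reached 3.5 mm up. All biscuits are alike; 2 to 4 of them are there
- biscuit4: round brown biscuit with dark chips, 60 mm across, 11 mm thick, 30 g, lying flat on the baking sheet; origin at the centre of its underside. The lower edge is bevelled: the flat underside is 42 mm across, and the full 60 mm is reached 3.5 mm up. All biscuits are alike; 2 to 4 of them are there
- spatula: cranked steel spatula, black handle, 130 g, loose; x from handle to blade tip, z up. Origin: middle of the blade's rear edge, underside. Slippery blade x 0 to 85 mm, 58 mm wide, z 0 to 2 mm; a 22 mm wide neck slopes to x = -34, z = 50; level handle bar x -30 to -150, 16 mm wide, z 45 to 71. Starts with the blade flat on the counter, handle end on the rest
- spatula_grip (a point): where to grip the spatula's handle: on the centre line of the bar, spatula x = -65, z = 58 mm, pinched across its 16 mm width
- spatula_tip (a point): middle of the blade's front edge, at its underside (spatula x = 85, z = 0)
- spatula_heel (a point): point of the handle's underside that lies on the rest (spatula x = -130, z = 45 mm)
- rest: white ceramic spatula rest fixed on the counter, 40 (x) x 56 (y) mm block; the handle lies along its x axis on its 45 mm high top, between two lips 36 mm apart that rise to 57 mm; origin under its centre
- rest_top (a point): centre of the rest's top, 45 mm above the counter, where the handle's heel lies
- keeper: white plastic biscuit keeper fixed on the counter: shallow open box 170 (x) x 160 (y) x 36 mm high, walls and floor 4 mm; origin under its centre. Its lid is hinged on the -y rim
- lid (a joint): the keeper's grey lid, a 168 x 174 x 6 mm plate on a stiff hinge that stays where it is left, rad: 0 = shut flat on the box, about 1.6 = upright, 2.0 = leaning back fully open; starts open, leaning back a little, away from the baking sheet
- lid_hinge (a point): middle of the lid's hinge line (36.5 mm above the keeper's underside, on its -y rim); the hinge runs along the keeper's x axis. The point's axes are the lid's own: the plate extends from the hinge along its -x, its outer face looks along +z
- lid_edge (a point): middle of the lid's free edge on its outer face (168 mm from the hinge)
- cap (a joint): the captive screw cap in the middle of the lid, rad: grows clockwise seen from above the shut lid; starts loose at 0 to 0.4, its stop (tight) is at 2.0. Turns stiffly (0.08 N m)
- cap_grip (a point): on the cap's axis at gripping height: 31 mm above the cap's foot, 78 mm above the counter when the lid is shut, 80 mm from the hinge. The cap is a 56 mm disc 8 mm high with an upright wing 52 mm long, 14 mm wide, its top 38 mm above the cap's foot; the wing lies along this point's x axis, pinch it across y. A white mark sits on its -x half
- mug: white mug, 80 mm across, 95 mm high; bystander, leave it alone
- sanitiser: clear bottle of hand sanitiser, 60 mm across, 150 mm high; bystander, leave it alone
- sugar: glass sugar jar with a steel cap, 70 mm across, 80 mm high; bystander, leave it alone
Mind the look-alikes: they are no part of the job. What is shaped like the biscuit2 but red or yellow is not meant.

How it is judged (in metres and radians):
On the way, in this order (a step that is already met when the one before it is completed fails the run):
1. every biscuit lies in the keeper, below its rim (x of biscuit1 in the frame of keeper between -0.083 and 0.083 m and y of biscuit1 in the frame of keeper between -0.078 and 0.078 m and z of biscuit1 in the frame of keeper between -0.005 and 0.034 m and linear speed of each of biscuit1, biscuit2, biscuit3, biscuit4 below 0.05 m/s and x of biscuit2 in the frame of keeper between -0.083 and 0.083 m and y of biscuit2 in the frame of keeper between -0.078 and 0.078 m and z of biscuit2 in the frame of keeper between -0.005 and 0.034 m and x of biscuit3 in the frame of keeper between -0.083 and 0.083 m and y of biscuit3 in the frame of keeper between -0.078 and 0.078 m and z of biscuit3 in the frame of keeper between -0.005 and 0.034 m and x of biscuit4 in the frame of keeper between -0.083 and 0.083 m and y of biscuit4 in the frame of keeper between -0.078 and 0.078 m and z of biscuit4 in the frame of keeper between -0.005 and 0.034 m), for 0.2 s.
2. then the lid is shut (value of joint lid below 0.06 rad), for 0.2 s.
3. then the cap is screwed tight (value of joint cap above 1.88 rad), for 0.2 s.
At the end, for the whole second after the job is handed in: Every biscuit rests inside the keeper, underside under 34 mm above the keeper's underside; lid shut (0.06 rad), cap at its stop (over 1.88 rad); spatula still on its rest, right way up (0.15 rad), heel within 35 mm of the rest's centre (all of step 1 and value of joint lid below 0.06 rad and value of joint cap above 1.88 rad and horizontal distance between spatula_heel and rest_top below 0.035 m and angle between spatula's own z axis and vertical below 0.15 rad and height (world z) of spatula_heel between 0.038 and 0.056 m and linear speed of spatula below 0.03 m/s); the robot touches nothing.
It fails at once if the gripper touches a biscuit (contact force between any of the fingers, the arm and biscuit1 above 0.3 N or contact force between any of the fingers, the arm and biscuit2 above 0.3 N or contact force between any of the fingers, the arm and biscuit3 above 0.3 N or contact force between any of the fingers, the arm and biscuit4 above 0.3 N).
It fails at once if a bystander is displaced by more than 4 cm (distance of any of mug, sanitiser, sugar from where it was at the start of the episode above 0.04 m).
Of biscuit1, biscuit2, biscuit3, biscuit4 only 2 to 4 are there at a start; the rules pass over those that are not, and their reading is None.
At some moment in a run one of biscuit1, biscuit2, biscuit3, biscuit4 may be knocked a few centimetres aside while the robot is not near it.
It also fails if it takes over 210 s, if anything falls off the work surface, if the arm or the gripper's body presses on something with over 40 N, if the wrist force passes 120 N, or if a joint passes its speed limit or range.

## Working session

There is one attempt and no reset: what is moved stays moved. The work goes in short steps, Python scripts to look and compute and a tool call to move; the robot and the scene stay as the last step left them, time stands still between calls to the robot, and variables do not carry over. Pictures are saved under pics/ and viewed, at most 14 in all, crops included, and the job is handed in when it is done.

Besides the shell and the picture viewer there is one more tool, called after "Request:" as a command line: name --pt "numbers of a row" for each row, then --argument value for the rest. move_arm: Moves the arm, as the interface text tells. Its arguments: {"type":"object","properties":{"moves":{"type":"array"},"jaw":{"type":"number"},"squeeze":{"type":"number"}},"required":["moves"]}

```bash
mkdir -p pics
cat > h.py <<'E'
import numpy as np, cv2
from scipy.spatial.transform import Rotation as R
from cell import manip, viewer
def rot(o):
    o=np.array(o,float)
    if o.shape==(3,3): return o
    if o.shape==(3,): return R.from_euler('xyz',o).as_matrix()
    return R.from_quat(o).as_matrix()
def world(c):
    h,w=c['z_map'].shape; u,v=np.meshgrid(np.arange(w),np.arange(h)); z=c['z_map']
    p=np.stack([(u-c['cx'])/c['fx']*z,(v-c['cy'])/c['fy']*z,z],-1)
    return p@rot(c['orientation']).T+np.array(c['origin'])
def ray(c,u,v,h):
    d=rot(c['orientation'])@np.array([(u-c['cx'])/c['fx'],(v-c['cy'])/c['fy'],1]); o=np.array(c['origin'])
    return o+d*(h-o[2])/d[2]
E
python3 - <<'E'
from h import *
print(manip.read_state())
for n in('top','scene'):
    c=viewer.camera(n); cv2.imwrite(f'pics/{n}0.png',c['frame']); print(n,c['origin'],c['orientation'],c['fx'],c['cx'],c['cy'])
E
```

```text
{'clock': 0.0, 'joints': array([ 1.17537484e+00,  3.00494881e-01,  1.52160204e+00,  6.47371536e-06,
        1.32068689e+00, -6.66016282e-02]), 'qd': array([0.00022542, 0.00287905, 0.00011987, 0.00168337, 0.00056155,
       0.00255776]), 'effort': array([ 7.72248750e-04, -5.31806266e+01, -3.52737415e+01,  7.07995822e-02,
        2.43999698e-02, -4.64312109e-05]), 'eef_pos': array([177.50775895, 520.28403114, 204.86441861]), 'eef_rot': array([-3.14040455e+00, -8.55310643e-05,  2.81277114e+00]), 'wrist_force': array([-0.57404951,  0.29720757, -0.16244336]), 'moment': array([-0.01471536,  0.03710972,  0.01723116]), 'finger_force': 0.0, 'finger_gap': 94.05729883984398}
top [ 533.3805751    22.69388618 1012.12587675] [-3.08004021  0.01111516 -1.60048661] 394.05780102934636 319.2515461076249 202.34585954022353
scene [1245.81731325 -250.17777582  828.16774929] [-2.36719932  0.00514483  1.16072425] 375.15958632523495 322.9955027473015 195.82336435276997
```

View pics/top0.png

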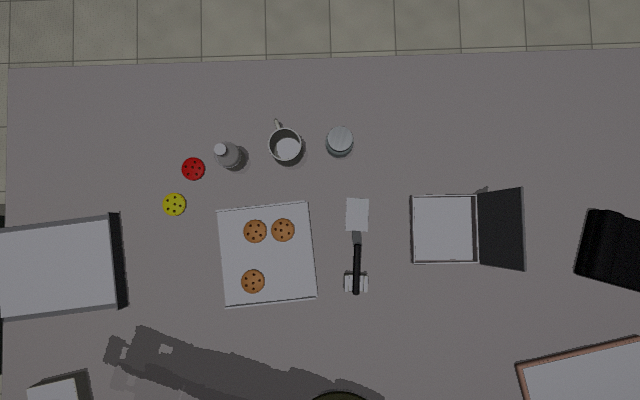

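View pics/scene0.png

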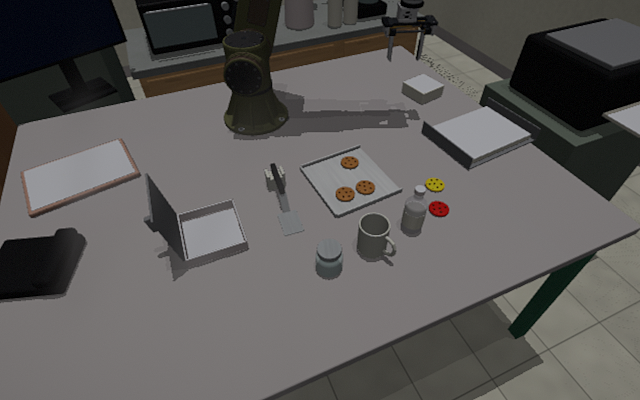

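The top view shows three brown biscuits at pixels (255,231), (283,230) and (253,281) on the tray, with the spatula at (357,245), its rest at (356,283) and the keeper at (445,228). The red and yellow discs are decoys. In the scene view the lid leans away from the tray.

Run:
```python
from h import *
c=viewer.camera('top'); f=c['frame']; P=world(c)
crop=np.hstack([cv2.resize(f[190:320,205:330],None,fx=3.1,fy=3.1,interpolation=2),cv2.resize(f[180:310,335:460],None,fx=3.1,fy=3.1,interpolation=2)])
cv2.imwrite('pics/crop1.png',crop)
hsv=cv2.cvtColor(f,cv2.COLOR_BGR2HSV)
m=((hsv[...,0]>5)&(hsv[...,0]<20)&(hsv[...,1]>90)).astype(np.uint8)
m[:, :200]=0;m[:, 330:]=0
m=cv2.morphologyEx(m,cv2.MORPH_CLOSE,np.ones((5,5)))
for k in cv2.findContours(m,0,2)[0]:
    if cv2.contourArea(k)>150:
        (u,v),r=cv2.minEnclosingCircle(k); print('bisc',u,v,r,ray(c,u,v,14).round(1))
H=P[...,2]
print('counter',np.median(H[330:350,400:500]))
np.set_printoptions(linewidth=220)
# tray heights profile along rows/cols
print(H[255,210:325:1].round(0)); print(H[195:315,268].round(0))
print('rest',H[270:298,340:374:2].round(0))
```

```text
bisc 252.0 280.76190185546875 11.866799354553223 [403.1 206.7  14. ]
bisc 268.5 230.5 24.909936904907227 [527.8 162.4  14. ]
counter -0.9428078920853409
[-2.  0.  2. -1. -1.  0.  1.  0.  4. -2. -2.  3.  4. -1.  3.  0.  3.  2.  3.  2.  3.  2.  4. -0.  1. -2.  1.  4.  0. -2.  3.  4.  3.  3.  2.  3.  5.  0.  2.  1.  1.  7.  3.  5.  3.  3.  0.  3.  2.  5. -1.  6.  5.  4.
  2.  2.  2.  3.  1.  4.  1.  3.  3.  6.  1.  4. -0.  2.  5.  5.  3.  6.  4. -2.  3.  4. -0.  3. -2.  3.  5.  0.  4.  3.  5.  3.  8.  0.  3.  4.  2.  3.  3.  0. -3.  5. -1.  1.  1.  4.  1. 14. 13. 11.  1. -2. -2.  1.
  2.  1. -2. -1.  2. -1.  2.]
[ 1.000e+00 -2.000e+00  0.000e+00  2.000e+00 -1.000e+00  3.000e+00 -2.000e+00  1.000e+00  0.000e+00  1.400e+01  1.300e+01  7.000e+00  1.000e+00  5.000e+00  2.000e+00  2.000e+00  3.000e+00  1.000e+00  3.000e+00
  3.000e+00  0.000e+00  2.000e+00  1.000e+00  0.000e+00  4.000e+00  2.000e+00  4.000e+00 -0.000e+00 -0.000e+00  3.000e+00 -0.000e+00  3.000e+00  6.000e+00  3.000e+00  0.000e+00  4.000e+00  1.000e+00  6.000e+00
  0.000e+00  1.012e+03  1.000e+00  5.000e+00  2.000e+00  4.000e
[... 5470 characters left out ...]
000e+00 -0.000e+00  7.000e+01  7.200e+01  6.800e+01  0.000e+00  2.000e+00 -0.000e+00 -1.000e+00 -1.000e+00 -5.000e+00 -4.000e+00]
 [ 0.000e+00  0.000e+00 -3.000e+00  3.000e+00  2.000e+00  0.000e+00 -1.000e+00 -3.000e+00  1.000e+00  1.000e+00  2.000e+00 -4.000e+00 -0.000e+00 -1.000e+00 -0.000e+00 -0.000e+00 -4.000e+00]
 [ 1.000e+00 -2.000e+00  1.000e+00 -0.000e+00  1.012e+03  2.000e+00 -2.000e+00 -1.000e+00  1.000e+00 -2.000e+00  1.000e+00 -1.000e+00  0.000e+00 -1.000e+00 -3.000e+00  0.000e+00  1.000e+00]
 [-2.000e+00 -1.000e+00 -4.000e+00 -2.000e+00 -2.000e+00 -0.000e+00  0.000e+00 -3.000e+00 -5.000e+00 -2.000e+00 -5.000e+00  1.000e+00  0.000e+00 -2.000e+00 -2.000e+00 -1.000e+00  0.000e+00]]
```

View pics/crop1.png

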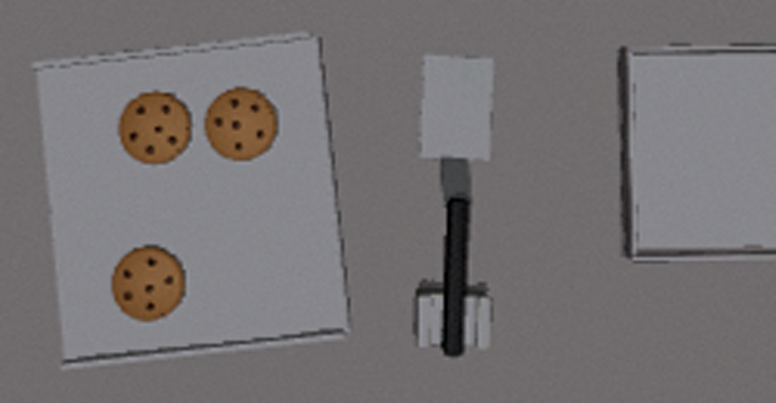

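The crop shows the tray rims on the right, top and bottom, so the left (+y) side is open. Two biscuits lie in nearly one lane along tray y, with the third nearer the robot.

```bash
cat >> h.py <<'E'
def biscuits(c):
    hsv=cv2.cvtColor(c['frame'],cv2.COLOR_BGR2HSV)
    m=((hsv[...,0]>5)&(hsv[...,0]<20)&(hsv[...,1]>90)).astype(np.uint8); m[:, :205]=0;m[:,500:]=0;m[330:]=0;m[:190]=0
    m=cv2.morphologyEx(m,cv2.MORPH_CLOSE,np.ones((3,3)))
    d=cv2.distanceTransform(m,2,5); k=(d>6).astype(np.uint8); n,l,s,ce=cv2.connectedComponentsWithStats(k)
    return [(u,v,s[i+1,4]) for i,(u,v) in enumerate(ce[1:])]
def rect(p):  # xy points -> center,size,angle deg
    return cv2.minAreaRect(np.float32(p))
E
python3 - <<'E'
from h import *
c=viewer.camera('top'); f=c['frame']; P=world(c); H=P[...,2]
for b in biscuits(c):
    print('bisc',np.round(b,1),ray(c,b[0],b[1],14).round(1), P[int(b[1]),int(b[0])].round(1))
g=f.max(-1).astype(int); hsv=cv2.cvtColor(f,cv2.COLOR_BGR2HSV)
def big(m,x0,x1,y0,y1):
    z=np.zeros(m.shape,np.uint8); z[y0:y1,x0:x1]=m[y0:y1,x0:x1]; n,l,s,ce=cv2.connectedComponentsWithStats(z); return l==1+np.argmax(s[1:,4])
def rep(name,m,h):
    v,u=np.nonzero(m); p=np.array([ray(c,a,b,h)[:2] for a,b in zip(u,v)]); r=rect(p); print(name,r,'n',len(p)); print(cv2.boxPoints(r).round(1).tolist())
print('bg',g[330:340,400:410].mean(),'tray',g[255,300],'blade',g[215,357],'handle',g[260,357])
rep('blade',big(g>g[330:340,400:410].mean()+18,340,375,190,233),2)
rep('handle',big(g<45,340,375,230,300)&(H>60),71)
rep('rest lips',(np.abs(H-57)<4)&(np.indices(H.shape)[1]>340)&(np.indices(H.shape)[1]<374)&(np.indices(H.shape)[0]>272)&(np.indices(H.shape)[0]<298),57)
I=np.indices(H.shape)
def reg(m,x0,x1,y0,y1): return m&(I[1]>x0)&(I[1]<x1)&(I[0]>y0)&(I[0]<y1)
rep('tray rim',reg(np.abs(H-14)<3.5,296,322,197,307)&(np.abs(H-14)<3.5),15)
rep('keeper wall',reg(np.abs(H-36)<6,403,490,185,275),36)
m=reg(H>60,470,535,180,280); q=P[m]; print('lid top pts',len(q), q.min(0),q.max(0))
from numpy.linalg import svd
t=q[(q[:,2]<210)]; ct=t.mean(0); n=svd(t-ct,full_matrices=False)[2][2]; print('lid normal',n,ct)
for nm,b in (('mug',(265,305,120,165)),('san',(212,245,138,172)),('sugar',(325,356,123,158))):
    m=reg((H>70)&(H<160),*b); print(nm,P[m].min(0),P[m].max(0))
E
```

```text
bisc [282.1 229.5 101. ] [529.1 127.9  14. ] [530.5 127.9  16.2]
bisc [254.5 230.9  98. ] [527.7 197.9  14. ] [530.1 199.2  13.8]
bisc [252.2 281.1 105. ] [402.3 206.3  14. ] [402.1 207.2  11.2]
bg 110.62 tray 139 blade 139 handle 25
blade ((562.2694702148438, -62.62369155883789), (57.157779693603516, 83.9496078491211), 85.57759857177734) n 714
[[518.2000122070312, -87.9000015258789], [601.9000244140625, -94.4000015258789], [606.2999877929688, -37.400001525878906], [522.5999755859375, -30.899999618530273]]
handle ((431.3177795410156, -51.7052001953125), (14.781909942626953, 117.76858520507812), 85.59172058105469) n 311
[[372.0, -54.5], [489.5, -63.599998474121094], [490.6000061035156, -48.900001525878906], [373.20001220703125, -39.79999923706055]]
rest lips ((397.9000244140625, -50.46216583251953), (55.12192153930664, 43.63838195800781), 85.42133331298828) n 136
[[374.0, -76.19999694824219], [417.3999938964844, -79.69999694824219], [421.79998779296875, -24.700000762939453], [378.3999938964844, -21.200000762939453]]
tray rim ((476.9349670410156, 66.49101257324219), (50.04335021972656,
[... 240 characters left out ...]
278.10186767578125), (166.09201049804688, 169.451416015625), 88.41484832763672) n 577
[[433.20001220703125, -358.79998779296875], [602.5999755859375, -363.5], [607.0999755859375, -197.39999389648438], [437.79998779296875, -192.6999969482422]]
lid top pts 3276 [ 430.37292225 -389.59443821   60.03149761] [ 604.51566665   22.69388618 1012.12587675]
lid normal [-0.01814604 -0.98695204 -0.15998873] [ 517.06627136 -373.2180778   140.52831423]
mug [690.98825158  69.93963906  70.27911615] [791.55917649 147.99665787  98.77787715]
san [682.74393153 218.09012549  70.31874787] [739.87531436 276.33681106 154.34784794]
sugar [712.77600716 -51.97958237  71.1043566 ] [773.91277838   6.17323513  84.83384136]
```

```bash
cat >> h.py <<'E'
def to(x,y,z,yaw=None):
    s=manip.read_state(); M=R.from_euler('xyz',s['eef_rot']).as_matrix()
    d=M.T@(np.array([x,y,z])-s['eef_pos']); w=s['eef_rot'][2]
    t=0 if yaw is None else -((yaw-w+np.pi)%(2*np.pi)-np.pi)
    print('shift m',(d/1000).round(4).tolist(),'turn',round(t,4),'| at',s['eef_pos'].round(1),s['eef_rot'].round(3),'t',round(s['clock'],1))
E
python3 - <<'E'
from h import *
to(455.8,-54,130,3.064)
c=viewer.camera('top'); H=world(c)[...,2]
# tray edges in image: rim/edge lines by brightness: outer edges of tray vs counter
g=cv2.GaussianBlur(cv2.cvtColor(c['frame'],cv2.COLOR_BGR2GRAY),(3,3),0)
m=np.zeros_like(g); m[190:320,205:330]=(g[190:320,205:330]>118)*255
m=cv2.morphologyEx(m,cv2.MORPH_CLOSE,np.ones((9,9)))
k=max(cv2.findContours(m,0,2)[0],key=cv2.contourArea); q=cv2.approxPolyDP(k,8,True)[:,0]
for u,v in q: print((u,v),ray(c,u,v,8).round(1))
r=rect([ray(c,u,v,8)[:2] for u,v in k[:,0]]);print(r)
E
```

```text
shift m [-0.4488, -0.4537, 0.0754] turn -0.2512 | at [177.5 520.4 205.1] [-3.141 -0.     2.813] t 0.2
(np.int32(306), np.int32(202)) [597.5  65.8   8. ]
(np.int32(215), np.int32(210)) [584.1 299.1   8. ]
(np.int32(225), np.int32(308)) [336.3 277.2   8. ]
(np.int32(314), np.int32(299)) [352.5  52.4   8. ]
((469.1287841796875, 172.1326904296875), (253.07662963867188, 234.5382080078125), 4.644845962524414)
```

Request:
move_arm --pt "-0.4488 -0.4537 0.02 -0.25" --pt "-0.4488 -0.4537 0.02 -0.25" --pt "-0.4488 -0.4537 0.02 -0.25" --pt "-0.4488 -0.4537 0.02 -0.25" --pt "-0.4488 -0.4537 0.02 -0.25" --pt "-0.4488 -0.4537 0.02 -0.25" --pt "-0.4488 -0.4537 0.02 -0.25" --pt "-0.4488 -0.4537 0.02 -0.25" --pt "-0.4488 -0.4537 0.02 -0.25" --pt "-0.4488 -0.4537 0.02 -0.25" --pt "-0.4488 -0.4537 0.02 -0.25" --pt "-0.4488 -0.4537 0.02 -0.25" --jaw 0.06

```text
clock: 1.45
eef_pos: [439.3, -20.8, 186.8]
eef_rot: [3.142, 0.001, 3.063]
wrist_force: [1.6, 1.0, -1.1]
finger_gap: 60.3
finger_force: 0.0
```

```bash
python3 -c "
from h import *
to(455.8,-54,41,3.064)"
```

```text
shift m [-0.019, -0.0318, 0.1458] turn -0.0015 | at [439.3 -20.8 186.8] [3.142e+00 1.000e-03 3.063e+00] t 1.4
```

Request:
move_arm --pt "-0.019 -0.032 0.06 0" --pt "-0.019 -0.032 0.06 0" --pt "-0.019 -0.032 0.06 0" --pt "-0.019 -0.032 0.06 0" --pt "-0.019 -0.032 0.06 0"

```text
clock: 1.95
eef_pos: [455.6, -51.4, 128.0]
eef_rot: [-3.141, 0.002, 3.064]
wrist_force: [1.0, 0.5, -0.4]
finger_gap: 60.1
finger_force: 0.0
```

```bash
python3 -c "
from h import *
to(455.8,-54,41,3.064)
c=viewer.camera('scene'); cv2.imwrite('pics/s1.png',cv2.resize(c['frame'][120:300,160:400],None,fx=3,fy=3))"
```

```text
shift m [-0.0002, -0.0026, 0.087] turn -0.0003 | at [455.6 -51.4 128. ] [-3.141e+00  2.000e-03  3.064e+00] t 1.9
```

View pics/s1.png

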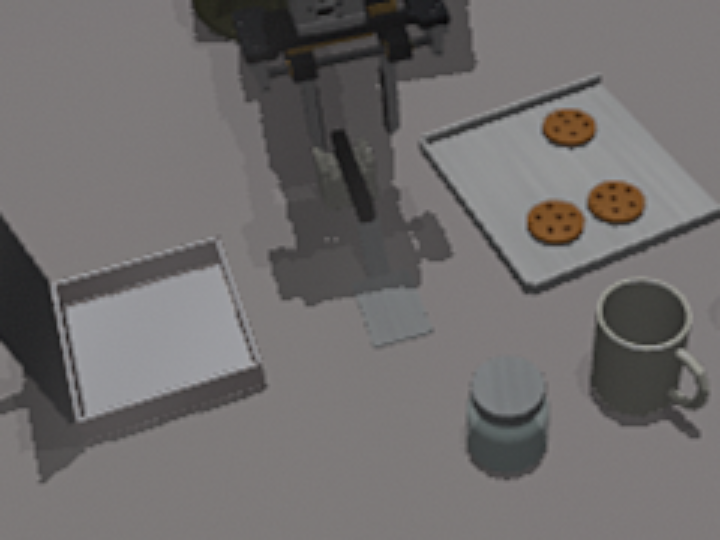

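The scene crop shows the open gripper straddling the spatula handle at about (350,175) of the crop. It is clear to descend.

Request:
move_arm --pt "0 -0.0026 0.03 0" --pt "0 -0.0026 0.06 0" --pt "0 -0.0026 0.08 0" --pt "0 -0.0026 0.087 0" --pt "0 -0.0026 0.087 0" --pt "0 -0.0026 0.087 0"

```text
clock: 2.6
eef_pos: [455.8, -54.5, 40.9]
eef_rot: [-3.141, 0.002, 3.063]
wrist_force: [-0.5, -0.4, 0.3]
finger_gap: 60.0
finger_force: 0.0
```

Request:
move_arm --pt "0 0 0 0" --pt "0 0 0 0" --pt "0 0 0 0" --pt "0 0 0 0" --pt "0 0 0 0" --pt "0 0 0 0" --pt "0 0 0 0" --pt "0 0 0 0" --jaw 0.0 --squeeze 50

```text
clock: 3.4
eef_pos: [455.0, -54.6, 39.7]
eef_rot: [-3.142, -0.0, 3.063]
wrist_force: [-0.6, 0.1, 0.9]
finger_gap: 15.9
finger_force: 50.0
```

```bash
python3 -c "
from h import *
s=manip.read_state();print(s['eef_pos'],s['finger_gap'],s['finger_force'],s['wrist_force'])"
```

```text
[455.0302312  -54.62597892  39.69565859] 15.863091984942471 50.00024914741516 [-0.57099381  0.07472343  0.90410042]
```

Request:
move_arm --pt "0 0 -0.01 0" --pt "0 0 -0.03 0" --pt "0 0 -0.06 0" --pt "0 0 -0.09 0" --pt "0 0 -0.1 0" --pt "0 0 -0.1 0"

```text
clock: 4.0
eef_pos: [455.5, -54.7, 140.7]
eef_rot: [-3.141, 0.002, 3.063]
wrist_force: [0.1, 0.4, -1.8]
finger_gap: 16.0
finger_force: 50.0
```

```bash
python3 -c "
from h import *
to(516.2,392.6,140,1.63)
c=viewer.camera('top')
for b in biscuits(c): print(ray(c,b[0],b[1],14).round(1))
H=world(c)[...,2]; I=np.indices(H.shape)
m=(I[1]>338)&(I[1]<380)&(I[0]<230)&(I[0]>180)&(H>50)&(H<130)
print(m.sum(), [np.percentile(H[m],p).round(0) for p in (10,50,90)], H[205:232:4,355].round(0))"
```

```text
shift m [-0.0253, 0.4507, 0.0006] turn 1.4328 | at [455.5 -54.7 140.7] [-3.141e+00  2.000e-03  3.063e+00] t 4.0
[529.3 128.   14. ]
[527.8 197.8  14. ]
[402.3 206.3  14. ]
880 [np.float64(101.0), np.float64(103.0), np.float64(105.0)] [101. 104. 104. 104. 103. 103. 102.]
```

Request:
move_arm --pt "-0.002 0.03 0 0.1" --pt "-0.005 0.07 0 0.25" --pt "-0.007 0.11 0 0.39" --pt "-0.01 0.15 0 0.54" --pt "-0.012 0.19 0 0.68" --pt "-0.014 0.23 0 0.82" --pt "-0.016 0.27 0 0.96" --pt "-0.018 0.31 0 1.1" --pt "-0.02 0.35 0 1.24" --pt "-0.022 0.39 0 1.36" --pt "-0.024 0.43 0 1.43" --pt "-0.0253 0.4507 0 1.4328"

```text
clock: 5.25
eef_pos: [514.8, 395.1, 136.8]
eef_rot: [-3.139, 0.001, 1.629]
wrist_force: [-0.4, -0.5, -1.2]
finger_gap: 15.8
finger_force: 50.0
```

Request:
move_arm --pt "0 0 0 0" --pt "0 0 0 0" --pt "0 0 0 0"

```text
clock: 5.55
eef_pos: [515.6, 391.6, 138.7]
eef_rot: [-3.14, 0.001, 1.629]
wrist_force: [1.1, -0.1, -1.2]
finger_gap: 15.7
finger_force: 50.0
```

```bash
python3 -c "
from h import *
to(516.2,392.6,43.5,1.63)
c=viewer.camera('top');cv2.imwrite('pics/t2.png',cv2.resize(c['frame'][150:330,150:350],None,fx=3,fy=3))
for b in biscuits(c): print(ray(c,b[0],b[1],14).round(1))"
```

```text
shift m [0.001, 0.0008, 0.0952] turn -0.0006 | at [515.6 391.6 138.7] [-3.140e+00  1.000e-03  1.629e+00] t 5.5
[529.1 127.9  14. ]
[527.7 197.9  14. ]
[402.3 206.3  14. ]
```

View pics/t2.png

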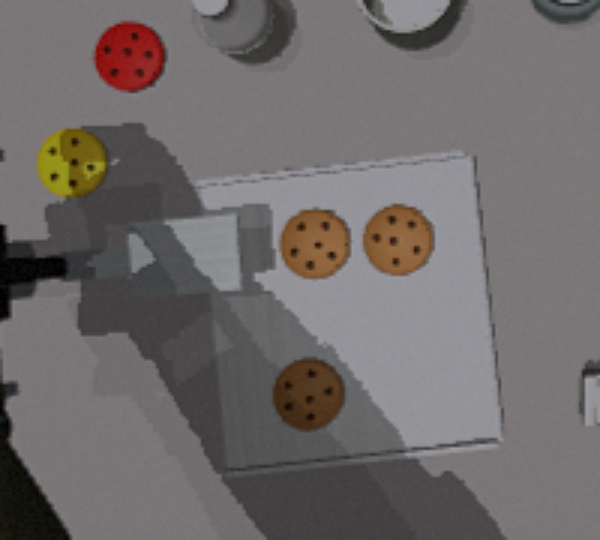

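The top crop shows the blade in line with the upper pair of biscuits at crop (315,243) and (398,240). The decoys are clear of the lane.

Request:
move_arm --pt "0.001 0.001 0.02 0" --pt "0.001 0.001 0.05 0" --pt "0.001 0.001 0.075 0" --pt "0.001 0.001 0.088 0" --pt "0.001 0.001 0.092 0" --pt "0.001 0.001 0.0945 0" --pt "0.001 0.001 0.0955 0" --pt "0.001 0.001 0.0965 0" --pt "0.001 0.001 0.0965 0"

```text
clock: 6.5
eef_pos: [516.9, 393.9, 43.8]
eef_rot: [3.141, -0.0, 1.63]
wrist_force: [0.2, 0.1, -1.3]
finger_gap: 15.8
finger_force: 50.0
```

```bash
python3 -c "
from h import *
to(516.2,392.6,43,1.63)
print(manip.read_state()['moment'])
c=viewer.camera('top')
for b in biscuits(c): print(ray(c,b[0],b[1],14).round(1))"
```

```text
shift m [-0.0013, -0.0008, 0.0007] turn -0.0 | at [516.9 393.9  43.8] [ 3.141 -0.     1.63 ] t 6.5
[-0.01002829  0.036762   -0.04451135]
[529.3 128.   14. ]
[527.8 197.8  14. ]
[402.1 206.3  14. ]
```

Request:
move_arm --pt "0 0 0.0015 0" --pt "-0.003 0 0.0015 0" --pt "-0.008 0 0.0015 0" --pt "-0.014 0 0.0015 0" --pt "-0.02 0 0.0015 0" --pt "-0.027 0 0.0015 0" --pt "-0.034 0 0.0015 0" --pt "-0.041 0 0.0015 0" --pt "-0.048 0 0.0015 0" --pt "-0.055 0 0.0015 0" --pt "-0.062 0 0.0015 0" --pt "-0.068 0 0.0015 0"

```text
clock: 7.75
eef_pos: [521.1, 325.5, 42.5]
eef_rot: [3.14, -0.001, 1.63]
wrist_force: [-0.8, 2.9, 6.3]
finger_gap: 15.9
finger_force: 50.0
```

```bash
python3 -c "
from h import *
to(516.2,392.6,43,1.63)
c=viewer.camera('top')
for b in biscuits(c): print(ray(c,b[0],b[1],14).round(1))"
```

```text
shift m [0.0673, -0.001, -0.0005] turn -0.0003 | at [521.1 325.5  42.5] [ 3.14e+00 -1.00e-03  1.63e+00] t 7.8
[529.4 184.6  14. ]
[529.5 126.4  14. ]
[402.3 206.3  14. ]
```

Request:
move_arm --pt "-0.006 0 0 0" --pt "-0.012 0 0 0" --pt "-0.018 0 0 0" --pt "-0.024 0 0 0" --pt "-0.03 0 0 0" --pt "-0.034 0 0 0" --pt "-0.036 0 0 0"

```text
clock: 8.5
eef_pos: [523.3, 289.5, 42.5]
eef_rot: [3.14, -0.001, 1.63]
wrist_force: [-0.2, 2.8, 6.6]
finger_gap: 15.8
finger_force: 50.0
```

```bash
python3 -c "
from h import *
to(516.2,392.6,43,1.63)
c=viewer.camera('top');H=world(c)[...,2]
for b in biscuits(c): print(ray(c,b[0],b[1],16).round(1),np.median(H[int(b[1])-5:int(b[1])+6,int(b[0])-5:int(b[0])+6],0).round(0))"
```

```text
shift m [0.1033, -0.001, -0.0005] turn -0.0005 | at [523.3 289.5  42.5] [ 3.14e+00 -1.00e-03  1.63e+00] t 8.5
[529.5 172.6  16. ] [15. 15. 17. 16. 16. 15. 15. 16. 16. 16. 16.]
[529.7 113.3  16. ] [14. 13. 13. 14. 14. 14. 14. 13. 14. 15. 14.]
[402.5 205.9  16. ] [14. 16. 13. 13. 14. 13. 13. 13. 13. 14. 13.]
```

Request:
move_arm --pt "0 0 -0.002 0" --pt "0 0 -0.006 0" --pt "0 0 -0.012 0" --pt "0 0 -0.02 0" --pt "0 0 -0.03 0" --pt "0 0 -0.04 0" --pt "0 0 -0.05 0" --pt "0 0 -0.06 0" --pt "0 0 -0.068 0" --pt "0 0 -0.075 0" --pt "0 0 -0.079 0" --pt "0 0 -0.08 0"

```text
clock: 9.75
eef_pos: [522.9, 290.0, 122.1]
eef_rot: [3.141, -0.0, 1.63]
wrist_force: [0.2, -0.1, -1.4]
finger_gap: 15.5
finger_force: 50.0
```

```bash
python3 -c "
from h import *
to(572,-193,122,1.54)
c=viewer.camera('top');H=world(c)[...,2];cv2.imwrite('pics/t3.png',cv2.resize(c['frame'][150:330,150:350],None,fx=3,fy=3))
for b in biscuits(c): 
  h=np.median(H[int(b[1])-3:int(b[1])+4,int(b[0])-3:int(b[0])+4]); print(ray(c,b[0],b[1],h).round(1))"
```

```text
shift m [-0.485, 0.0204, 0.0] turn 0.09 | at [522.9 290.  122.1] [ 3.141 -0.     1.63 ] t 9.8
[529.8 173.2  94.8]
[529.4 112.7  13.6]
[402.1 206.5  12.7]
```

View pics/t3.png

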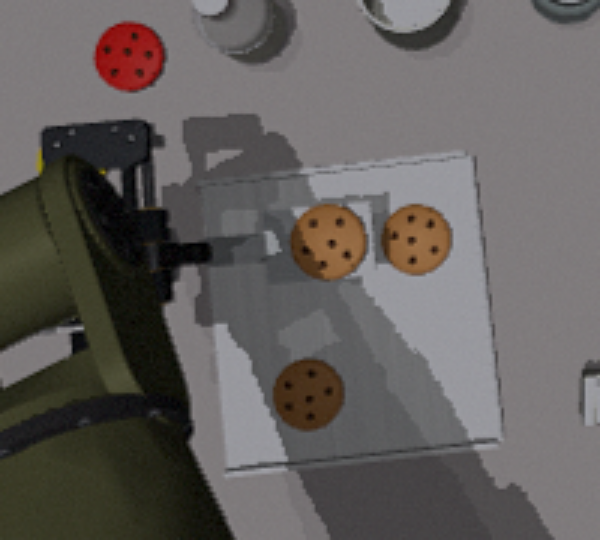

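The crop shows the biscuit centred on the raised blade at crop (329,241); the other two are still on the tray.

Request:
move_arm --pt "-0.002 0 0 0" --pt "-0.006 0 0 0" --pt "-0.012 0 0 0" --pt "-0.02 0 0 0" --pt "-0.03 0 0 0" --pt "-0.042 0 0 0" --pt "-0.056 0 0 0" --pt "-0.072 0 0 0" --pt "-0.09 0 0 0" --pt "-0.108 0 0 0" --pt "-0.126 0 0 0" --pt "-0.144 0 0 0"

```text
clock: 11.0
eef_pos: [531.3, 144.4, 121.7]
eef_rot: [3.142, 0.0, 1.629]
wrist_force: [0.2, 0.0, -1.5]
finger_gap: 15.9
finger_force: 50.0
```

Request:
move_arm --pt "-0.018 0 0 0" --pt "-0.036 0 0 0" --pt "-0.054 0 0 0" --pt "-0.072 0 0 0" --pt "-0.09 0 0 0" --pt "-0.108 0 0 0" --pt "-0.126 0 0 0" --pt "-0.144 0 0 0" --pt "-0.162 0 0 0" --pt "-0.18 0 0 0" --pt "-0.198 0 0 0" --pt "-0.216 0 0 0"

```text
clock: 12.2
eef_pos: [543.7, -71.1, 121.8]
eef_rot: [3.142, 0.0, 1.63]
wrist_force: [0.5, 0.5, -1.2]
finger_gap: 16.1
finger_force: 50.0
```

Request:
move_arm --pt "-0.017 0.001 0 0.003" --pt "-0.033 0.002 0 0.01" --pt "-0.048 0.004 0 0.02" --pt "-0.062 0.006 0 0.03" --pt "-0.075 0.009 0 0.04" --pt "-0.086 0.012 0 0.05" --pt "-0.096 0.015 0 0.06" --pt "-0.105 0.017 0 0.07" --pt "-0.112 0.019 0 0.08" --pt "-0.118 0.02 0 0.085" --pt "-0.122 0.0204 0 0.088" --pt "-0.125 0.0204 0 0.09"

```text
clock: 13.4
eef_pos: [571.9, -193.2, 121.7]
eef_rot: [-3.142, 0.0, 1.54]
wrist_force: [0.1, 0.6, -1.3]
finger_gap: 15.6
finger_force: 50.0
```

```bash
python3 -c "
from h import *
to(572,-193,46.2,1.54)
c=viewer.camera('top');H=world(c)[...,2];P=world(c);cv2.imwrite('pics/t4.png',cv2.resize(c['frame'][150:330,330:560],None,fx=3,fy=3))
for b in biscuits(c): 
  h=np.median(H[int(b[1])-3:int(b[1])+4,int(b[0])-3:int(b[0])+4]); print(ray(c,b[0],b[1],h).round(1))"
```

```text
shift m [0.0002, 0.0001, 0.0755] turn -0.0001 | at [ 571.9 -193.2  121.7] [-3.142  0.     1.54 ] t 13.4
[529.4 112.7  14.3]
[402.2 206.3  13.7]
```

View pics/t4.png

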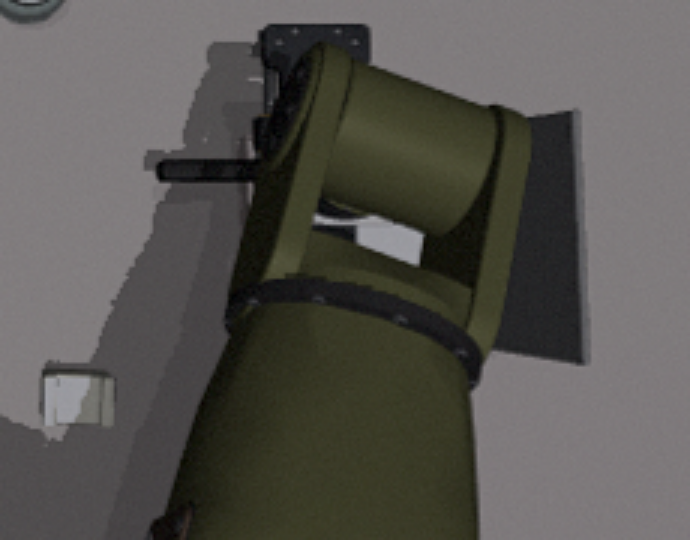

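The top camera is blocked by the wrist, so I'll check the clearance between wrist and lid with the scene camera.

```bash
python3 -c "
from h import *
c=viewer.camera('scene');P=world(c);cv2.imwrite('pics/s4.png',cv2.resize(c['frame'][60:320,60:400],None,fx=2,fy=2))
t=P[(P[...,1]<-320)&(P[...,1]>-460)&(P[...,0]>420)&(P[...,0]<640)&(P[...,2]>195)&(P[...,2]<700)]
print(len(t),np.histogram(t[:,2],bins=[195,205,215,225,235,245,255,265,280,300,350,400,500])); 
t=t[t[:,2]>215];print(t[t[:,2].argmin()] if len(t) else 0)
t=viewer.camera('top');Q=world(t);q=Q[(Q[...,1]<-300)&(Q[...,1]>-450)&(Q[...,0]>420)&(Q[...,0]<640)&(Q[...,2]>215)&(Q[...,2]<900)];print(len(q),q.min(0),q.max(0))
for b in biscuits({**c,'frame':c['frame']}): print(b)
"
```

```text
193 (array([184,   9,   0,   0,   0,   0,   0,   0,   0,   0,   0,   0]), array([195, 205, 215, 225, 235, 245, 255, 265, 280, 300, 350, 400, 500]))
0Traceback (most recent call last):
  File "<string>", line 7, in <module>
    t=viewer.camera('top');Q=world(t);q=Q[(Q[...,1]<-300)&(Q[...,1]>-450)&(Q[...,0]>420)&(Q[...,0]<640)&(Q[...,2]>215)&(Q[...,2]<900)];print(len(q),q.min(0),q.max(0))
                                                                                                                                                    ~~~~~^^^
    return umr_minimum(a, axis, None, out, keepdims, initial, where)
ValueError: zero-size array to reduction operation minimum which has no identity
```

View pics/s4.png

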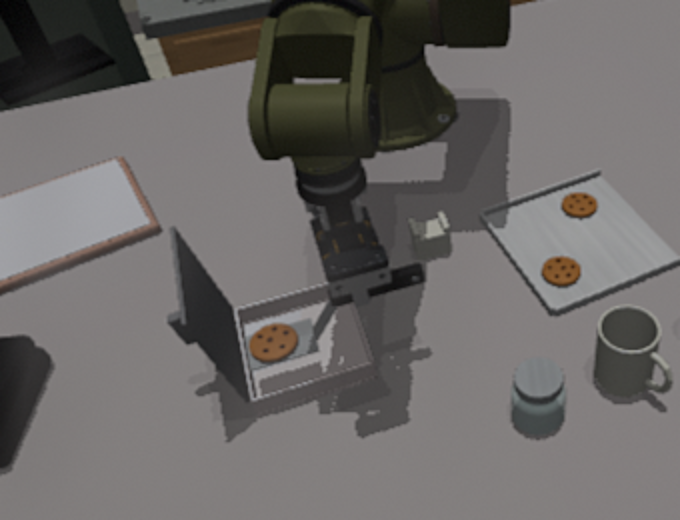

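The wrist is well above the lid (tool at about y −300), and the biscuit sits on the blade over the keeper at crop (273,341). Next I lower it and jerk sideways.

Request:
move_arm --pt "0 0 0.003 0" --pt "0 0 0.008 0" --pt "0 0 0.015 0" --pt "0 0 0.025 0" --pt "0 0 0.035 0" --pt "0 0 0.045 0" --pt "0 0 0.055 0" --pt "0 0 0.063 0" --pt "0 0 0.069 0" --pt "0 0 0.073 0" --pt "0 0 0.075 0" --pt "0 0 0.0755 0"

```text
clock: 14.75
eef_pos: [571.9, -193.0, 46.2]
eef_rot: [3.142, 0.0, 1.54]
wrist_force: [0.7, 0.7, -1.9]
finger_gap: 15.8
finger_force: 50.0
```

```bash
cat >> h.py <<'E'
def sb(n=None):
    c=viewer.camera('scene'); P=world(c)
    hsv=cv2.cvtColor(c['frame'],cv2.COLOR_BGR2HSV)
    m=((hsv[...,0]>5)&(hsv[...,0]<20)&(hsv[...,1]>90)).astype(np.uint8); m[:125]=0
    m=cv2.morphologyEx(m,cv2.MORPH_CLOSE,np.ones((5,5)))
    k,l,s,ce=cv2.connectedComponentsWithStats(m)
    for i in range(1,k):
        if s[i,4]>60:
            q=P[(l==i)&(c['z_map']>0)]; z=np.median(q[:,2]); print('sb',ce[i].round(0),s[i,4],'z',z.round(1),ray(c,*ce[i],z).round(1))
    if n: cv2.imwrite(n,cv2.resize(c['frame'][130:280,150:310],None,fx=4,fy=4))
E
python3 -c "
from h import *
to(572,-193,46.2,1.54); sb()"
```

```text
shift m [0.0, 0.0001, -0.0] turn -0.0 | at [ 571.9 -193.    46.2] [3.142 0.    1.54 ] t 14.8
sb [  5. 150.] 676 z -226.6 [ -543.5 -1036.1  -226.6]
sb [349. 162.] 164 z 15.7 [407.2 204.6  15.7]
sb [340. 195.] 215 z 15.6 [533.9 111.6  15.6]
sb [203. 247.] 245 z 21.1 [ 566.9 -307.2   21.1]
```

Request:
move_arm --pt "0 -0.05 0 0" --pt "0 -0.085 0 0" --pt "0 -0.085 0 0" --pt "0 -0.085 0 0"

```text
clock: 15.2
eef_pos: [487.4, -190.7, 47.1]
eef_rot: [3.14, 0.001, 1.539]
wrist_force: [1.0, 0.4, -0.5]
finger_gap: 15.6
finger_force: 50.0
```

```bash
python3 -c "
from h import *
to(572,-193,46.2,1.54); sb('pics/s5.png')"
```

```text
shift m [0.0004, 0.0846, 0.001] turn -0.0005 | at [ 487.4 -190.7   47.1] [3.140e+00 1.000e-03 1.539e+00] t 15.2
sb [  5. 150.] 676 z -226.6 [ -543.6 -1036.1  -226.6]
sb [349. 162.] 164 z 16.0 [407.4 204.5  16. ]
sb [340. 195.] 215 z 15.5 [533.8 111.6  15.5]
sb [201. 240.] 318 z 18.3 [ 538.5 -307.8   18.3]
```

View pics/s5.png

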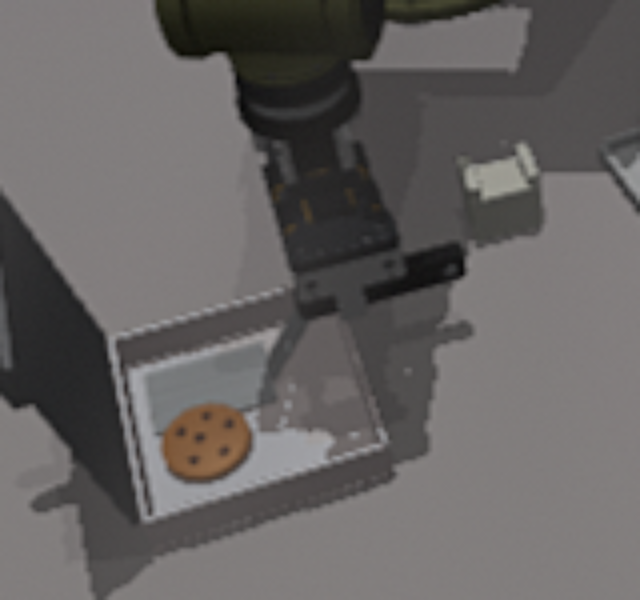

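The biscuit is off the blade in the keeper at crop (207,441), with only its bevel near the blade's edge. I clear the last few mm, raise and return.

Request:
move_arm --pt "0 -0.012 0 0" --pt "0 -0.012 0 0" --pt "0 -0.012 -0.01 0" --pt "0 -0.012 -0.03 0" --pt "0 -0.012 -0.06 0" --pt "0 -0.012 -0.075 0" --pt "0 -0.012 -0.075 0"

```text
clock: 15.95
eef_pos: [476.7, -190.5, 124.0]
eef_rot: [3.137, 0.002, 1.54]
wrist_force: [-0.5, 0.1, -1.7]
finger_gap: 15.7
finger_force: 50.0
```

```bash
python3 -c "
from h import *
sb()
to(513,315,122,1.63)"
```

```text
sb [  5. 150.] 677 z -226.6 [ -543.6 -1036.1  -226.6]
sb [349. 162.] 164 z 16.1 [407.5 204.4  16.1]
sb [340. 195.] 215 z 15.6 [533.9 111.6  15.6]
sb [201. 241.] 297 z 16.7 [ 539.  -307.7   16.7]
shift m [0.5061, 0.0217, -0.0002] turn -0.0897 | at [ 475.9 -190.2  122.2] [3.139e+00 1.000e-03 1.540e+00] t 16.0
```

Request:
move_arm --pt "0.02 0.001 0 -0.005" --pt "0.06 0.003 0 -0.01" --pt "0.105 0.005 0 -0.02" --pt "0.15 0.007 0 -0.03" --pt "0.195 0.009 0 -0.04" --pt "0.24 0.011 0 -0.05" --pt "0.285 0.013 0 -0.06" --pt "0.33 0.015 0 -0.07" --pt "0.375 0.017 0 -0.08" --pt "0.42 0.019 0 -0.095" --pt "0.465 0.021 0 -0.105" --pt "0.498 0.022 0 -0.111"

```text
clock: 17.2
eef_pos: [511.7, 309.7, 119.8]
eef_rot: [-3.14, 0.0, 1.653]
wrist_force: [0.6, -1.4, -0.9]
finger_gap: 15.6
finger_force: 50.0
```

Request:
move_arm --pt "0 0 0 0" --pt "0 0 0 0" --pt "0 0 0 0"

```text
clock: 17.5
eef_pos: [512.2, 306.2, 120.5]
eef_rot: [-3.14, 0.001, 1.65]
wrist_force: [-0.0, 0.1, -0.4]
finger_gap: 15.5
finger_force: 50.0
```

```bash
python3 -c "
from h import *
to(513.7,307.1,43.7,1.651)
c=viewer.camera('top');H=world(c)[...,2]
for b in biscuits(c): print(ray(c,b[0],b[1],14).round(1))"
```

```text
shift m [0.0008, 0.0017, 0.0768] turn -0.0007 | at [512.2 306.2 120.5] [-3.14e+00  1.00e-03  1.65e+00] t 17.5
[ 534.9 -307.8   14. ]
[529.4 112.7  14. ]
[402.1 206.3  14. ]
```

Request:
move_arm --pt "0.001 0.0017 0.02 0" --pt "0.001 0.0017 0.045 0" --pt "0.001 0.0017 0.063 0" --pt "0.001 0.0017 0.072 0" --pt "0.001 0.0017 0.0765 0" --pt "0.001 0.0017 0.078 0" --pt "0.001 0.0017 0.0785 0" --pt "0.001 0.0017 0.0785 0"

```text
clock: 18.35
eef_pos: [514.2, 308.3, 43.4]
eef_rot: [3.141, -0.0, 1.651]
wrist_force: [0.1, 0.2, -2.5]
finger_gap: 15.6
finger_force: 50.0
```

Request:
move_arm --pt "-0.003 0 0.0005 0" --pt "-0.009 0 0.0005 0" --pt "-0.016 0 0.0005 0" --pt "-0.023 0 0.0005 0" --pt "-0.03 0 0.0005 0" --pt "-0.037 0 0.0005 0" --pt "-0.044 0 0.0005 0" --pt "-0.051 0 0.0005 0" --pt "-0.058 0 0.0005 0" --pt "-0.065 0 0.0005 0" --pt "-0.072 0 0.0005 0" --pt "-0.078 0 0.0005 0"

```text
clock: 19.55
eef_pos: [520.4, 229.9, 42.5]
eef_rot: [3.141, -0.0, 1.651]
wrist_force: [0.0, 1.7, 5.7]
finger_gap: 15.8
finger_force: 50.0
```

```bash
python3 -c "
from h import *
to(513.7,307.1,43.7,1.651)
c=viewer.camera('top');H=world(c)[...,2]
p=manip.read_state()['eef_pos'];print('tip',p[:2]+149.8*np.array([.0807,-.9967]))
for b in biscuits(c): print(ray(c,b[0],b[1],16).round(1),np.median(H[int(b[1])-5:int(b[1])+6,int(b[0])-5:int(b[0])+6],0).round(0))"
```

```text
shift m [0.0774, -0.0005, -0.0012] turn -0.0001 | at [520.4 229.9  42.5] [ 3.141 -0.     1.651] t 19.6
tip [532.53301875  79.91240296]
[ 534.9 -307.1   16. ] [15. 15. 14. 15. 13. 15. 13. 14. 14. 15. 14.]
[531.4  92.3  16. ] [14. 14. 15. 15. 16. 16. 15. 16. 15. 16. 15.]
```

Request:
move_arm --pt "-0.004 0 0 0" --pt "-0.008 0 0 0" --pt "-0.011 0 0 0" --pt "-0.014 0 0 0" --pt "-0.014 0 0 0"

```text
clock: 20.1
eef_pos: [521.4, 215.9, 42.4]
eef_rot: [3.141, 0.0, 1.651]
wrist_force: [0.6, 0.6, 4.3]
finger_gap: 15.9
finger_force: 50.0
```

```bash
python3 -c "
from h import *
c=viewer.camera('top');H=world(c)[...,2]
p=manip.read_state()['eef_pos'];print('tip',p[:2]+149.8*np.array([.0807,-.9967]))
for b in biscuits(c): print(ray(c,b[0],b[1],17).round(1),np.median(H[int(b[1])-5:int(b[1])+6,int(b[0])-5:int(b[0])+6],0).round(0))"
```

```text
tip [533.52540114  66.64085991]
[ 534.9 -306.8   17. ] [15. 15. 15. 15. 15. 14. 15. 14. 14. 15. 15.]
[531.5  92.4  17. ] [15. 16. 15. 16. 17. 16. 15. 16. 17. 16. 17.]
```

Request:
move_arm --pt "0.001 0 -0.002 0" --pt "0.001 0 -0.006 0" --pt "0.001 0 -0.012 0" --pt "0.001 0 -0.02 0" --pt "0.001 0 -0.03 0" --pt "0.001 0 -0.04 0" --pt "0.001 0 -0.05 0" --pt "0.001 0 -0.06 0" --pt "0.001 0 -0.068 0" --pt "0.001 0 -0.075 0" --pt "0.001 0 -0.079 0" --pt "0.001 0 -0.08 0"

```text
clock: 21.35
eef_pos: [521.3, 217.5, 122.6]
eef_rot: [3.141, -0.0, 1.651]
wrist_force: [1.0, -0.4, -1.2]
finger_gap: 15.5
finger_force: 50.0
```

```bash
python3 -c "
from h import *
to(521,-193,122,1.54)
c=viewer.camera('top');H=world(c)[...,2]
for b in biscuits(c): 
  h=np.median(H[int(b[1])-3:int(b[1])+4,int(b[0])-3:int(b[0])+4]); print(ray(c,b[0],b[1],h).round(1))
sb()"
```

```text
shift m [-0.4092, -0.0332, 0.0005] turn 0.111 | at [521.3 217.5 122.6] [ 3.141 -0.     1.651] t 21.4
[ 534.9 -307.5   14.6]
[530.4  94.1  95. ]
[407.5 194.9  13.4]
sb [  5. 150.] 678 z -226.4 [ -543.1 -1035.9  -226.4]
sb [349. 162.] 146 z 16.3 [405.5 203.1  16.3]
sb [335. 177.] 248 z 97.2 [534.4  93.9  97.2]
sb [201. 241.] 288 z 16.3 [ 538.9 -308.    16.3]
```

Request:
move_arm --pt "-0.002 0 0 0" --pt "-0.006 0 0 0" --pt "-0.012 0 0 0" --pt "-0.02 0 0 0" --pt "-0.03 0 0 0" --pt "-0.042 0 0 0" --pt "-0.056 0 0 0" --pt "-0.072 0 0 0" --pt "-0.09 0 0 0" --pt "-0.108 0 0 0" --pt "-0.126 0 0 0" --pt "-0.144 0 0 0"

```text
clock: 22.65
eef_pos: [532.7, 72.2, 122.2]
eef_rot: [3.142, 0.0, 1.651]
wrist_force: [-0.4, 0.1, -0.8]
finger_gap: 15.6
finger_force: 50.0
```

Request:
move_arm --pt "-0.018 0 0 0" --pt "-0.036 -0.001 0 0" --pt "-0.054 -0.003 0 0" --pt "-0.072 -0.005 0 0" --pt "-0.09 -0.007 0 0" --pt "-0.108 -0.009 0 0" --pt "-0.126 -0.011 0 0" --pt "-0.144 -0.013 0 0" --pt "-0.162 -0.015 0 0" --pt "-0.18 -0.017 0 0"

```text
clock: 23.65
eef_pos: [529.7, -108.5, 122.2]
eef_rot: [3.142, 0.0, 1.651]
wrist_force: [0.1, -0.1, -2.1]
finger_gap: 15.3
finger_force: 50.0
```

Request:
move_arm --pt "-0.016 -0.002 0 0.003" --pt "-0.031 -0.004 0 0.01" --pt "-0.044 -0.006 0 0.02" --pt "-0.055 -0.008 0 0.035" --pt "-0.064 -0.01 0 0.05" --pt "-0.071 -0.012 0 0.065" --pt "-0.076 -0.014 0 0.08" --pt "-0.08 -0.015 0 0.095" --pt "-0.083 -0.016 0 0.104" --pt "-0.085 -0.016 0 0.109" --pt "-0.085 -0.016 0 0.111" --pt "-0.085 -0.016 0 0.111"

```text
clock: 24.85
eef_pos: [521.1, -192.7, 122.2]
eef_rot: [3.142, -0.0, 1.54]
wrist_force: [0.1, 0.1, -1.4]
finger_gap: 15.7
finger_force: 50.0
```

Request:
move_arm --pt "0 0 0.003 0" --pt "0 0 0.008 0" --pt "0 0 0.015 0" --pt "0 0 0.023 0" --pt "0 0 0.031 0" --pt "0 0 0.039 0" --pt "0 0 0.046 0" --pt "0 0 0.053 0" --pt "0 0 0.058 0" --pt "0 0 0.061 0" --pt "0 0 0.063 0" --pt "0 0 0.0635 0"

```text
clock: 26.05
eef_pos: [521.1, -192.8, 58.6]
eef_rot: [3.142, -0.0, 1.54]
wrist_force: [0.3, -0.5, -1.4]
finger_gap: 16.0
finger_force: 50.0
```

```bash
python3 -c "
from h import *
to(521,-193,58.5,1.54)
sb()"
```

```text
shift m [-0.0002, -0.0, 0.0001] turn -0.0 | at [ 521.1 -192.8   58.6] [ 3.142 -0.     1.54 ] t 26.1
sb [  5. 150.] 677 z -227.0 [ -544.5 -1036.4  -227. ]
sb [349. 162.] 164 z 15.3 [406.8 204.9  15.3]
sb [198. 237.] 450 z 31.6 [ 535.7 -312.3   31.6]
```

Now the gentle run-up towards −x followed by a hard reversal.

Request:
move_arm --pt "0 -0.005 0 0" --pt "0 -0.017 0 0" --pt "0 -0.037 0 0" --pt "0 0.013 0 0" --pt "0 0.048 0 0" --pt "0 0.048 0 0" --pt "0 0.048 0 0" --pt "0 0.048 0 0"

```text
clock: 26.9
eef_pos: [568.1, -194.3, 58.6]
eef_rot: [-3.141, -0.0, 1.54]
wrist_force: [0.3, 0.0, -1.3]
finger_gap: 15.8
finger_force: 50.0
```

```bash
python3 -c "
from h import *
to(521,-193,58.5,1.54)
sb('pics/s6.png')"
```

```text
shift m [-0.0002, -0.0471, 0.0001] turn -0.0002 | at [ 568.1 -194.3   58.6] [-3.141 -0.     1.54 ] t 26.9
sb [  5. 150.] 676 z -226.8 [ -543.9 -1036.2  -226.8]
sb [349. 162.] 164 z 16.1 [407.5 204.5  16.1]
sb [195. 225.] 270 z 16.5 [ 476.2 -312.6   16.5]
```

View pics/s6.png

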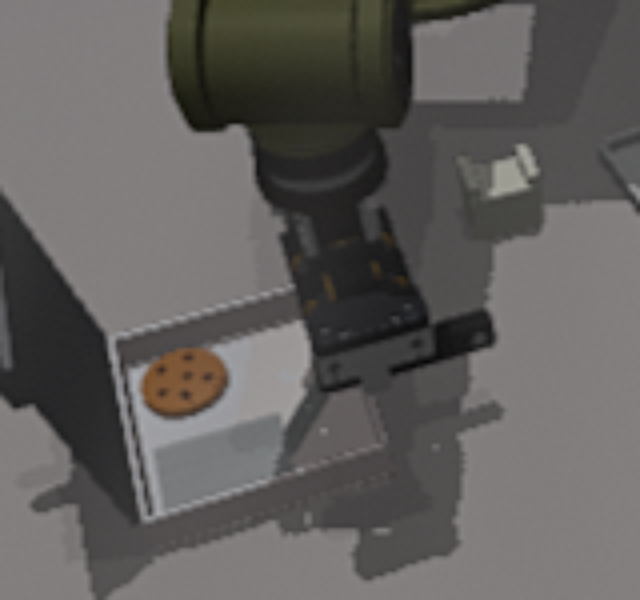

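The second biscuit lies flat in the keeper at crop (185,380), and the blade is above the first one.

Request:
move_arm --pt "0 0 -0.02 0" --pt "0 0 -0.05 0" --pt "0 0 -0.07 0" --pt "0 0 -0.07 0"

```text
clock: 27.35
eef_pos: [569.6, -194.9, 131.7]
eef_rot: [3.137, 0.002, 1.54]
wrist_force: [0.4, -0.9, -0.8]
finger_gap: 15.5
finger_force: 50.0
```

```bash
python3 -c "
from h import *
sb()
to(386.5,400.7,122,1.651)"
```

```text
sb [  5. 150.] 678 z -226.7 [ -543.7 -1036.1  -226.7]
sb [349. 162.] 165 z 16.2 [407.9 204.3  16.2]
sb [203. 249.] 131 z 16.6 [ 568.3 -308.3   16.6]
shift m [0.5893, -0.2009, 0.0067] turn -0.1113 | at [ 568.9 -194.6  129.5] [3.14e+00 1.00e-03 1.54e+00] t 27.4
```

Request:
move_arm --pt "0.025 -0.008 0 0" --pt "0.07 -0.023 0 -0.01" --pt "0.115 -0.039 0 -0.02" --pt "0.16 -0.054 0 -0.03" --pt "0.205 -0.07 0 -0.04" --pt "0.25 -0.085 0 -0.05" --pt "0.295 -0.1 0 -0.06" --pt "0.34 -0.116 0 -0.07" --pt "0.385 -0.131 0 -0.08" --pt "0.43 -0.146 0 -0.09" --pt "0.475 -0.162 0 -0.1" --pt "0.52 -0.177 0 -0.1113"

```text
clock: 28.6
eef_pos: [406.5, 332.0, 127.2]
eef_rot: [-3.14, 0.001, 1.652]
wrist_force: [0.3, 0.7, -1.3]
finger_gap: 16.1
finger_force: 50.0
```

```bash
python3 -c "
from h import *
to(386.5,400.7,122,1.651)
c=viewer.camera('top')
for b in biscuits(c): print(ray(c,b[0],b[1],14).round(1))"
```

```text
shift m [0.0701, -0.0144, 0.0051] turn 0.0006 | at [406.5 332.  127.2] [-3.140e+00  1.000e-03  1.652e+00] t 28.6
[ 570.4 -308.6   14. ]
[ 472.3 -312.2   14. ]
```

Request:
move_arm --pt "0.03 -0.006 0 0" --pt "0.055 -0.011 0 0" --pt "0.068 -0.0144 0 0" --pt "0.068 -0.0144 0 0" --pt "0.068 -0.0144 0 0"

```text
clock: 29.15
eef_pos: [388.3, 396.6, 128.0]
eef_rot: [-3.141, 0.001, 1.651]
wrist_force: [-0.6, 0.3, -0.8]
finger_gap: 15.8
finger_force: 50.0
```

```bash
python3 -c "
from h import *
to(386.5,400.7,43.7,1.651);sb()
c=viewer.camera('top')
for b in biscuits(c): print(ray(c,b[0],b[1],14).round(1))"
```

```text
shift m [0.0043, -0.0014, 0.0843] turn 0.0002 | at [388.3 396.6 128. ] [-3.141e+00  1.000e-03  1.651e+00] t 29.1
sb [  5. 150.] 677 z -226.7 [ -543.4 -1036.1  -226.7]
sb [349. 162.] 174 z 15.5 [405.6 205.8  15.5]
sb [195. 225.] 268 z 16.3 [ 475.9 -312.5   16.3]
sb [203. 248.] 202 z 16.8 [ 566.2 -308.5   16.8]
[ 570.5 -308.6   14. ]
[ 472.3 -312.2   14. ]
[402.3 206.3  14. ]
```

Request:
move_arm --pt "0.0043 -0.0014 0.02 0" --pt "0.0043 -0.0014 0.045 0" --pt "0.0043 -0.0014 0.065 0" --pt "0.0043 -0.0014 0.077 0" --pt "0.0043 -0.0014 0.0825 0" --pt "0.0043 -0.0014 0.085 0" --pt "0.0043 -0.0014 0.086 0" --pt "0.0043 -0.0014 0.0862 0"

```text
clock: 30.05
eef_pos: [386.9, 401.9, 43.1]
eef_rot: [3.141, -0.001, 1.651]
wrist_force: [0.8, 0.7, -0.9]
finger_gap: 15.9
finger_force: 50.0
```

Request:
move_arm --pt "-0.003 0 0.0004 0" --pt "-0.009 0 0.0004 0" --pt "-0.016 0 0.0004 0" --pt "-0.023 0 0.0004 0" --pt "-0.03 0 0.0004 0" --pt "-0.037 0 0.0004 0" --pt "-0.044 0 0.0004 0" --pt "-0.051 0 0.0004 0" --pt "-0.058 0 0.0004 0" --pt "-0.065 0 0.0004 0" --pt "-0.072 0 0.0004 0" --pt "-0.08 0 0.0004 0"

```text
clock: 31.25
eef_pos: [393.2, 321.7, 42.4]
eef_rot: [3.141, -0.001, 1.651]
wrist_force: [0.2, 3.3, 6.3]
finger_gap: 15.5
finger_force: 50.0
```

```bash
cat >> h.py <<'E'
def chk():
    c=viewer.camera('top');H=world(c)[...,2]
    p=manip.read_state()['eef_pos'];print('tip',p[:2]+149.8*np.array([.0807,-.9967]),p)
    for b in biscuits(c): print(ray(c,b[0],b[1],16).round(1),np.median(H[int(b[1])-5:int(b[1])+6,int(b[0])-5:int(b[0])+6],0).round(0))
E
python3 -c "
from h import *
chk();sb()"
```

```text
tip [405.36414871 171.4132678 ] [393.27528871 320.7189278   42.3580715 ]
[ 570.4 -307.8   16. ] [14. 14. 13. 15. 15. 16. 14. 15. 15. 15. 14.]
[ 472.5 -311.5   16. ] [14. 14. 14. 15. 15. 16. 15. 14. 14. 14. 13.]
[407.4 149.8  16. ] [15. 14. 15. 15. 15. 15. 14. 14. 14. 14. 13.]
sb [  5. 150.] 675 z -226.5 [ -543.9 -1036.1  -226.5]
sb [334. 167.] 182 z 16.8 [411.7 147.1  16.8]
sb [195. 225.] 267 z 16.5 [ 475.9 -312.5   16.5]
sb [203. 248.] 203 z 16.7 [ 566.1 -308.2   16.7]
```

Request:
move_arm --pt "-0.006 0 0 0" --pt "-0.012 0 0 0" --pt "-0.018 0 0 0" --pt "-0.024 0 0 0" --pt "-0.03 0 0 0" --pt "-0.036 0 0 0" --pt "-0.042 0 0 0" --pt "-0.048 0 0 0" --pt "-0.054 0 0 0" --pt "-0.06 0 0 0" --pt "-0.066 0 0 0" --pt "-0.072 0 0 0"

```text
clock: 32.55
eef_pos: [399.0, 250.0, 42.4]
eef_rot: [3.141, -0.001, 1.651]
wrist_force: [0.5, 2.2, 7.1]
finger_gap: 15.7
finger_force: 50.0
```

```bash
python3 -c "
from h import *
chk()"
```

```text
tip [411.11106926 100.10089079] [399.02220926 249.40655079  42.36074427]
[ 570.4 -307.3   16. ] [15. 14. 13. 14. 16. 14. 14. 15. 15. 14. 15.]
[ 472.5 -311.5   16. ] [15. 14. 13. 15. 14. 15. 15. 14. 14. 14. 14.]
[412.8  82.8  16. ] [15. 15. 15. 15. 14. 13. 14. 15. 14. 15. 13.]
```

Request:
move_arm --pt "-0.004 0 0 0" --pt "-0.008 0 0 0" --pt "-0.012 0 0 0" --pt "-0.016 0 0 0" --pt "-0.02 0 0 0" --pt "-0.024 0 0 0" --pt "-0.028 0 0 0" --pt "-0.032 0 0 0" --pt "-0.036 0 0 0" --pt "-0.039 0 0 0" --pt "-0.041 0 0 0" --pt "-0.041 0 0 0"

```text
clock: 33.8
eef_pos: [402.3, 209.1, 42.3]
eef_rot: [3.141, -0.0, 1.651]
wrist_force: [1.1, 1.8, 4.3]
finger_gap: 15.6
finger_force: 50.0
```

```bash
python3 -c "
from h import *
chk()"
```

```text
tip [414.36143264  59.81284098] [402.27257264 209.11850098  42.31916393]
[ 570.4 -307.3   16. ] [14. 13. 15. 15. 15. 15. 15. 15. 15. 15. 14.]
[ 472.5 -311.5   16. ] [15. 15. 14. 14. 14. 14. 15. 14. 14. 14. 14.]
[412.9  82.7  16. ] [16. 16. 16. 15. 16. 16. 15. 16. 16. 16. 16.]
```

Request:
move_arm --pt "0.001 0 -0.002 0" --pt "0.001 0 -0.006 0" --pt "0.001 0 -0.012 0" --pt "0.001 0 -0.02 0" --pt "0.001 0 -0.03 0" --pt "0.001 0 -0.04 0" --pt "0.001 0 -0.05 0" --pt "0.001 0 -0.06 0" --pt "0.001 0 -0.068 0" --pt "0.001 0 -0.075 0" --pt "0.001 0 -0.079 0" --pt "0.001 0 -0.08 0"

```text
clock: 35.05
eef_pos: [402.1, 210.4, 122.4]
eef_rot: [3.141, -0.0, 1.651]
wrist_force: [-0.0, 0.9, -1.1]
finger_gap: 16.0
finger_force: 50.0
```

```bash
python3 -c "
from h import *
to(524,-184,122,1.54);sb();chk()"
```

```text
shift m [-0.4029, 0.0898, 0.0004] turn 0.1114 | at [402.1 210.4 122.4] [ 3.141 -0.     1.651] t 35.0
sb [  5. 150.] 677 z -226.9 [ -544.4 -1036.3  -226.9]
sb [316. 154.] 205 z 97.5 [416.3  83.5  97.5]
sb [195. 225.] 268 z 16.7 [ 476.1 -312.6   16.7]
sb [203. 248.] 204 z 16.8 [ 566.2 -308.1   16.8]
tip [414.01416491  60.9635433 ] [401.92530491 210.2692033  121.95274056]
[ 570.4 -307.3   16. ] [14. 15. 16. 15. 15. 14. 14. 15. 14. 15. 16.]
[ 472.5 -311.5   16. ] [15. 14. 14. 15. 13. 14. 15. 15. 15. 15. 14.]
[401.4  89.3  16. ] [96. 95. 95. 95. 94. 94. 95. 94. 94. 95. 95.]
```

Request:
move_arm --pt "-0.002 0.0005 0 0" --pt "-0.006 0.0014 0 0" --pt "-0.012 0.0027 0 0" --pt "-0.02 0.0045 0 0" --pt "-0.03 0.0067 0 0" --pt "-0.042 0.0094 0 0" --pt "-0.056 0.0125 0 0" --pt "-0.072 0.016 0 0" --pt "-0.09 0.02 0 0" --pt "-0.108 0.024 0 0" --pt "-0.126 0.028 0 0" --pt "-0.144 0.032 0 0"

```text
clock: 36.35
eef_pos: [445.7, 67.8, 122.1]
eef_rot: [3.142, 0.0, 1.651]
wrist_force: [-0.7, 0.8, -1.9]
finger_gap: 15.9
finger_force: 50.0
```

Request:
move_arm --pt "-0.018 0.004 0 0" --pt "-0.036 0.008 0 0" --pt "-0.054 0.012 0 0" --pt "-0.072 0.016 0 0" --pt "-0.09 0.02 0 0" --pt "-0.108 0.024 0 0" --pt "-0.126 0.028 0 0" --pt "-0.144 0.032 0 0" --pt "-0.162 0.036 0 0" --pt "-0.18 0.04 0 0"

```text
clock: 37.35
eef_pos: [499.7, -108.5, 122.0]
eef_rot: [-3.141, -0.0, 1.651]
wrist_force: [-0.4, -0.5, -1.6]
finger_gap: 15.4
finger_force: 50.0
```

Request:
move_arm --pt "-0.016 0.0036 0 0.003" --pt "-0.031 0.007 0 0.01" --pt "-0.044 0.0098 0 0.02" --pt "-0.054 0.0122 0 0.035" --pt "-0.062 0.0142 0 0.05" --pt "-0.068 0.0156 0 0.065" --pt "-0.073 0.0166 0 0.08" --pt "-0.076 0.0172 0 0.095" --pt "-0.078 0.0176 0 0.104" --pt "-0.079 0.0178 0 0.109" --pt "-0.079 0.0178 0 0.111" --pt "-0.079 0.0178 0 0.111"

```text
clock: 38.55
eef_pos: [523.9, -184.0, 122.1]
eef_rot: [-3.142, -0.0, 1.54]
wrist_force: [0.3, -0.1, -1.1]
finger_gap: 15.7
finger_force: 50.0
```

Request:
move_arm --pt "0 0 0.003 0" --pt "0 0 0.008 0" --pt "0 0 0.015 0" --pt "0 0 0.023 0" --pt "0 0 0.031 0" --pt "0 0 0.039 0" --pt "0 0 0.046 0" --pt "0 0 0.053 0" --pt "0 0 0.058 0" --pt "0 0 0.061 0" --pt "0 0 0.063 0" --pt "0 0 0.0635 0"

```text
clock: 39.75
eef_pos: [523.9, -184.2, 58.5]
eef_rot: [3.142, 0.0, 1.54]
wrist_force: [0.5, 0.2, -2.3]
finger_gap: 15.8
finger_force: 50.0
```

```bash
python3 -c "
from h import *
to(524,-184,58.5,1.54)
sb()"
```

```text
shift m [0.0002, 0.0001, 0.0] turn 0.0003 | at [ 523.9 -184.2   58.5] [3.142 0.    1.54 ] t 39.8
sb [  5. 150.] 677 z -226.7 [ -543.4 -1036.1  -226.7]
sb [199. 235.] 700 z 19.8 [ 520.7 -309.9   19.8]
```

Request:
move_arm --pt "0 0.005 0 0" --pt "0 0.017 0 0" --pt "0 0.037 0 0" --pt "0 -0.013 0 0" --pt "0 -0.048 0 0" --pt "0 -0.048 0 0" --pt "0 -0.048 0 0" --pt "0 -0.048 0 0"

```text
clock: 40.6
eef_pos: [477.2, -183.0, 59.1]
eef_rot: [3.14, 0.001, 1.54]
wrist_force: [0.1, -0.3, -1.0]
finger_gap: 15.6
finger_force: 50.0
```

```bash
python3 -c "
from h import *
to(521,-193,58.5,1.54)
sb('pics/s7.png')"
```

```text
shift m [-0.0087, 0.0441, 0.0007] turn 0.0003 | at [ 477.2 -183.    59.1] [3.14e+00 1.00e-03 1.54e+00] t 40.6
sb [  5. 150.] 677 z -226.8 [ -544.1 -1036.2  -226.8]
sb [201. 247.] 308 z 27.5 [ 568.4 -311.1   27.5]
```

View pics/s7.png

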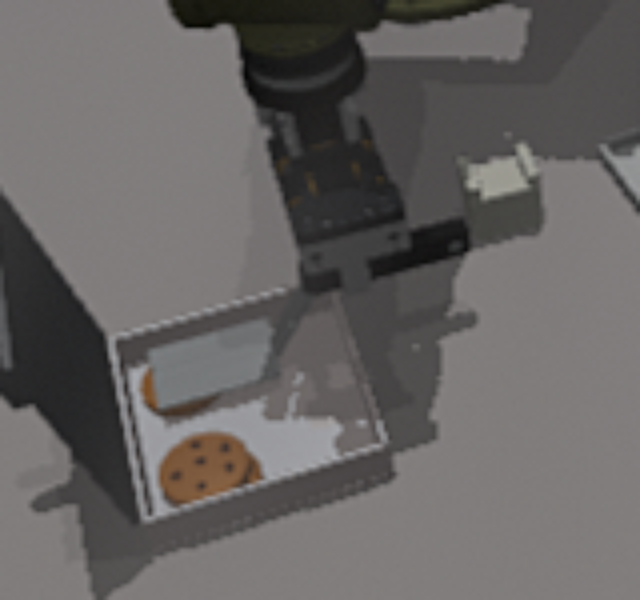

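The third biscuit rests flat on the first at crop (208,470), with its top at about 27 mm, below the rim. Next the spatula goes back on its rest.

Request:
move_arm --pt "0 0 -0.01 0" --pt "0 0 -0.03 0" --pt "0 0 -0.06 0" --pt "0 0 -0.085 0" --pt "0 0 -0.085 0" --pt "0 0 -0.085 0"

```text
clock: 41.25
eef_pos: [476.2, -182.6, 143.7]
eef_rot: [3.141, 0.0, 1.541]
wrist_force: [-0.8, 0.1, -2.0]
finger_gap: 15.6
finger_force: 50.0
```

```bash
python3 -c "
from h import *
to(455.0,-54.6,142,3.063)
sb()"
```

```text
shift m [0.1273, -0.0251, 0.0017] turn -1.5225 | at [ 476.2 -182.6  143.7] [3.141 0.    1.541] t 41.2
sb [  5. 150.] 675 z -226.5 [ -543.4 -1036.   -226.5]
sb [195. 225.] 258 z 16.5 [ 475.8 -313.    16.5]
sb [201. 247.] 308 z 27.3 [ 568.3 -311.2   27.3]
```

Request:
move_arm --pt "0.02 -0.004 0 -0.1" --pt "0.05 -0.01 0 -0.25" --pt "0.09 -0.018 0 -0.39" --pt "0.12 -0.024 0 -0.54" --pt "0.1273 -0.0251 0 -0.68" --pt "0.1273 -0.0251 0 -0.82" --pt "0.1273 -0.0251 0 -0.96" --pt "0.1273 -0.0251 0 -1.1" --pt "0.1273 -0.0251 0 -1.24" --pt "0.1273 -0.0251 0 -1.38" --pt "0.1273 -0.0251 0 -1.5" --pt "0.1273 -0.0251 0 -1.5225"

```text
clock: 42.5
eef_pos: [454.3, -54.6, 142.5]
eef_rot: [3.141, -0.002, 3.065]
wrist_force: [0.3, 0.1, -2.0]
finger_gap: 15.4
finger_force: 50.0
```

Request:
move_arm --pt "0 0 0 0" --pt "0 0 0 0" --pt "0 0 0 0"

```text
clock: 42.8
eef_pos: [454.6, -54.7, 143.4]
eef_rot: [3.142, -0.0, 3.061]
wrist_force: [0.3, -0.7, -1.3]
finger_gap: 15.6
finger_force: 50.0
```

```bash
python3 -c "
from h import *
to(455.0,-54.6,40.2,3.063)
c=viewer.camera('top');H=world(c)[...,2]
print(H[215,340:376:3].round(0),H[190:235:4,357].round(0))"
```

```text
shift m [-0.0004, 0.0001, 0.1032] turn -0.002 | at [454.6 -54.7 143.4] [ 3.142 -0.     3.061] t 42.8
[ -1.  -1.   0. 106. 106. 104. 106. 106. 104. 106. 108. 106.] [ -2.   0. 107. 105. 105. 106. 106. 105. 107. 103. 105. 111.]
```

Request:
move_arm --pt "0 0 0.02 0" --pt "0 0 0.045 0" --pt "0 0 0.07 0" --pt "0 0 0.086 0" --pt "0 0 0.094 0" --pt "0 0 0.099 0" --pt "0 0 0.101 0" --pt "0 0 0.1025 0" --pt "0 0 0.1035 0" --pt "0 0 0.1035 0"

```text
clock: 43.85
eef_pos: [454.9, -54.7, 40.4]
eef_rot: [-3.142, 0.001, 3.063]
wrist_force: [-0.6, 0.7, -1.9]
finger_gap: 15.7
finger_force: 50.0
```

```bash
python3 -c "
from h import *
to(455.0,-54.6,39.7,3.063)"
```

```text
shift m [-0.0001, 0.0001, 0.0007] turn -0.0002 | at [454.9 -54.7  40.4] [-3.142e+00  1.000e-03  3.063e+00] t 43.9
```

Not quite in contact; lower 0.7 mm, then open and rise.

Request:
move_arm --pt "0 0 0.0008 0" --pt "0 0 0.0008 0" --pt "0 0 0.0008 0"

```text
clock: 44.15
eef_pos: [455.0, -54.7, 39.7]
eef_rot: [-3.142, 0.001, 3.063]
wrist_force: [-0.6, 0.4, 6.2]
finger_gap: 15.4
finger_force: 50.0
```

Request:
move_arm --pt "0 0 0 0" --pt "0 0 0 0" --pt "0 0 0 0" --pt "0 0 0 0" --pt "0 0 0 0" --jaw 0.05

```text
clock: 44.65
eef_pos: [454.7, -54.7, 39.2]
eef_rot: [3.142, -0.0, 3.063]
wrist_force: [0.1, -0.7, 0.3]
finger_gap: 49.4
finger_force: 0.0
```

Request:
move_arm --pt "0 0 -0.03 0" --pt "0 0 -0.07 0" --pt "0 0 -0.12 0" --pt "0 0 -0.17 0" --pt "0 0 -0.22 0" --pt "0 0 -0.22 0" --pt "0 0 -0.22 0"

```text
clock: 45.35
eef_pos: [454.8, -54.7, 259.7]
eef_rot: [-3.141, 0.001, 3.063]
wrist_force: [0.6, 0.5, -0.2]
finger_gap: 50.1
finger_force: 0.0
```

```bash
python3 -c "
from h import *
sb()
c=viewer.camera('top');f=c['frame'];P=world(c);H=P[...,2];g=f.max(-1)
I=np.indices(H.shape);m=(g<45)&(H>55)&(H<85)&(I[1]>335)&(I[1]<380)&(I[0]>225)&(I[0]<305)
print(m.sum(),rect([ray(c,u,v,71)[:2] for v,u in zip(*np.nonzero(m))]) if m.sum()>20 else '',np.median(H[m]))
m=(H>60)&(H<230)&(I[1]>470)&(I[1]<540)&(I[0]>180)&(I[0]<280);q=P[m];ct=q.mean(0);n=np.linalg.svd(q-ct,full_matrices=False)[2][2];print('lid',n,ct,q[q[:,2]>195].mean(0),len(q))
to(520,-450,262,3.10)"
```

```text
sb [  5. 150.] 677 z -227.0 [ -544.2 -1036.3  -227. ]
sb [195. 225.] 269 z 16.5 [ 476.  -312.6   16.5]
sb [201. 247.] 307 z 27.4 [ 568.2 -311.1   27.4]
55 ((480.47113037109375, -54.90715026855469), (14.230851173400879, 18.88847541809082), 87.934814453125) 69.28896363784168
lid [-0.01797405 -0.98689619 -0.16035223] [ 517.21792443 -373.22925745  140.46722587] [ 516.24611106 -383.73332455  199.67787987] 3252
shift m [-0.0967, -0.389, -0.0044] turn -0.0372 | at [454.2 -54.6 257.9] [ 3.141e+00 -2.000e-03  3.063e+00] t 45.5
```

Request:
move_arm --pt "-0.01 -0.04 0 0" --pt "-0.022 -0.085 0 0" --pt "-0.034 -0.13 0 0" --pt "-0.046 -0.175 0 0" --pt "-0.058 -0.22 0 0" --pt "-0.07 -0.265 0 0" --pt "-0.081 -0.31 0 0" --pt "-0.09 -0.35 0 0" --pt "-0.095 -0.38 0 0" --pt "-0.0955 -0.389 0 0" --pt "-0.0955 -0.389 0 0" --pt "-0.0955 -0.389 0 0" --jaw 0.0 --squeeze 30

```text
clock: 46.65
eef_pos: [519.4, -449.0, 258.5]
eef_rot: [3.141, -0.001, 3.063]
wrist_force: [-0.2, 0.5, -0.5]
finger_gap: 1.0
finger_force: 0.0
```

```bash
python3 -c "
from h import *
for y,z in ((-420,178),(-397,178),(-335.5,178),(-283,154),(-244,111),(-227.7,71),(-223.5,42)): to(519,y,z,3.063)
c=viewer.camera('top');f=c['frame'];P=world(c);H=P[...,2];g=f.max(-1)
I=np.indices(H.shape);m=(g<45)&(H>55)&(H<85)&(I[1]>335)&(I[1]<380)&(I[0]>225)&(I[0]<305)
print(m.sum(),rect([ray(c,u,v,71)[:2] for v,u in zip(*np.nonzero(m))]),np.median(H[m]))"
```

```text
shift m [0.0026, 0.0288, 0.0805] turn 0.0003 | at [ 519.4 -449.   258.5] [ 3.141e+00 -1.000e-03  3.063e+00] t 46.6
shift m [0.0044, 0.0517, 0.0806] turn 0.0003 | at [ 519.4 -449.   258.5] [ 3.141e+00 -1.000e-03  3.063e+00] t 46.6
shift m [0.0092, 0.113, 0.0806] turn 0.0003 | at [ 519.4 -449.   258.5] [ 3.141e+00 -1.000e-03  3.063e+00] t 46.6
shift m [0.0133, 0.1654, 0.1047] turn 0.0003 | at [ 519.4 -449.   258.5] [ 3.141e+00 -1.000e-03  3.063e+00] t 46.6
shift m [0.0163, 0.2042, 0.1477] turn 0.0003 | at [ 519.4 -449.   258.5] [ 3.141e+00 -1.000e-03  3.063e+00] t 46.6
shift m [0.0175, 0.2204, 0.1877] turn 0.0003 | at [ 519.4 -449.   258.5] [ 3.141e+00 -1.000e-03  3.063e+00] t 46.6
shift m [0.0178, 0.2246, 0.2167] turn 0.0003 | at [ 519.4 -449.   258.5] [ 3.141e+00 -1.000e-03  3.063e+00] t 46.6
332 ((431.26611328125, -51.612274169921875), (16.871292114257812, 117.89372253417969), 85.53280639648438) 69.89793907713988
```

The spatula is back at its original pose. Now I lower behind the lid and push it over along its arc.

Request:
move_arm --pt "0 0.005 0.03 0" --pt "0 0.01 0.06 0" --pt "0.001 0.015 0.08 0" --pt "0.002 0.025 0.0806 0" --pt "0.003 0.038 0.0806 0" --pt "0.0044 0.052 0.0806 0" --pt "0.0055 0.066 0.0806 0" --pt "0.0065 0.08 0.0806 0" --pt "0.0075 0.092 0.0806 0" --pt "0.0085 0.104 0.0806 0" --pt "0.0092 0.113 0.0806 0" --pt "0.01 0.122 0.082 0"

```text
clock: 47.9
eef_pos: [518.9, -326.9, 177.2]
eef_rot: [3.142, -0.0, 3.063]
wrist_force: [-0.2, -3.0, -0.4]
finger_gap: 0.4
finger_force: 0.9
```

```bash
python3 -c "
from h import *
for y,z in ((-310,169),(-283,154),(-262,134),(-244,111),(-234,90),(-227.7,71),(-223.5,42)): to(519,y,z,3.063)
sb('pics/s8.png')"
```

```text
shift m [0.0012, 0.0168, 0.0082] turn -0.0002 | at [ 518.9 -326.9  177.2] [ 3.142 -0.     3.063] t 47.9
shift m [0.0033, 0.0438, 0.0232] turn -0.0002 | at [ 518.9 -326.9  177.2] [ 3.142 -0.     3.063] t 47.9
shift m [0.005, 0.0647, 0.0432] turn -0.0002 | at [ 518.9 -326.9  177.2] [ 3.142 -0.     3.063] t 47.9
shift m [0.0064, 0.0826, 0.0662] turn -0.0002 | at [ 518.9 -326.9  177.2] [ 3.142 -0.     3.063] t 47.9
shift m [0.0072, 0.0926, 0.0872] turn -0.0002 | at [ 518.9 -326.9  177.2] [ 3.142 -0.     3.063] t 47.9
shift m [0.0077, 0.0989, 0.1062] turn -0.0002 | at [ 518.9 -326.9  177.2] [ 3.142 -0.     3.063] t 47.9
shift m [0.008, 0.1031, 0.1352] turn -0.0002 | at [ 518.9 -326.9  177.2] [ 3.142 -0.     3.063] t 47.9
sb [  5. 150.] 676 z -226.8 [ -544.2 -1036.2  -226.8]
sb [168. 160.] 69 z 302.6 [ 538.7 -312.3  302.6]
sb [196. 225.] 230 z 16.6 [ 477.5 -311.    16.6]
sb [201. 246.] 298 z 27.3 [ 567.3 -310.8   27.3]
```

View pics/s8.png

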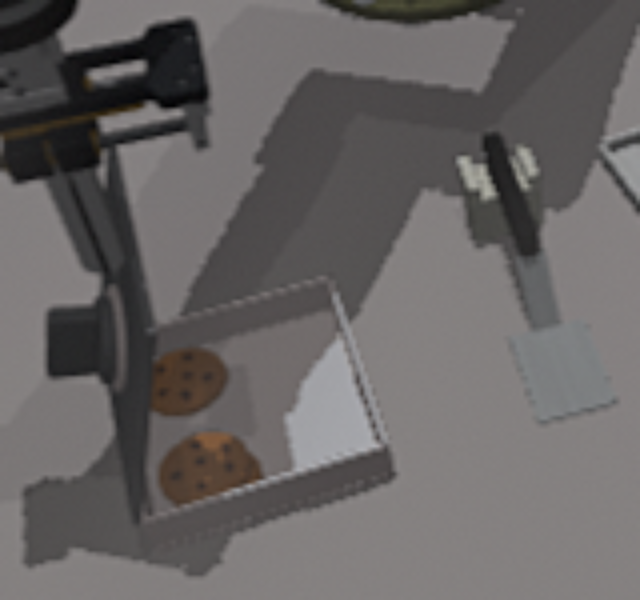

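The fingers push the lid past upright, and the spatula sits on its rest at crop (510,180). I continue the arc.

Request:
move_arm --pt "0.0006 0.009 0.004 0" --pt "0.0012 0.017 0.0082 0" --pt "0.002 0.03 0.015 0" --pt "0.0033 0.044 0.0232 0" --pt "0.004 0.055 0.033 0" --pt "0.005 0.065 0.0432 0" --pt "0.0057 0.074 0.054 0" --pt "0.0064 0.0826 0.0662 0" --pt "0.0068 0.088 0.077 0" --pt "0.0072 0.0926 0.0872 0" --pt "0.0075 0.096 0.097 0" --pt "0.0077 0.099 0.1062 0"

```text
clock: 49.15
eef_pos: [519.0, -228.1, 70.2]
eef_rot: [3.142, -0.0, 3.063]
wrist_force: [0.8, -1.1, 1.9]
finger_gap: 0.4
finger_force: 0.7
```

```bash
python3 -c "
from h import *
to(519,-223.5,42,3.063)"
```

```text
shift m [0.0004, 0.0046, 0.0282] turn -0.0003 | at [ 519.  -228.1   70.2] [ 3.142 -0.     3.063] t 49.1
```

Request:
move_arm --pt "0 0.002 0.008 0" --pt "0 0.003 0.015 0" --pt "0 0.004 0.02 0" --pt "0 0.0046 0.024 0" --pt "0 0.0046 0.027 0" --pt "0 0.0046 0.029 0" --pt "0 0.0046 0.029 0"

```text
clock: 49.85
eef_pos: [519.5, -223.7, 42.7]
eef_rot: [3.141, 0.0, 3.063]
wrist_force: [-3.3, 2.7, 6.8]
finger_gap: 0.5
finger_force: 3.5
```

```bash
python3 -c "
from h import *
to(519,-223.5,42,3.063)
P=world(viewer.camera('scene'));m=(abs(P[...,0]-520)<70)&(P[...,1]<-205)&(P[...,1]>-345)&(P[...,2]>30)&(P[...,2]<60);q=P[m]
A=np.c_[q[:,:2],np.ones(len(q))];print(len(q),np.linalg.lstsq(A,q[:,2],rcond=None)[0],np.median(q[:,2]))"
```

```text
shift m [0.0005, 0.0001, 0.0007] turn -0.0002 | at [ 519.5 -223.7   42.7] [3.141 0.    3.063] t 49.9
1676 [-2.03756480e-03  8.12517621e-03  4.89485712e+01] 44.51782430718839
```

Request:
move_arm --pt "0 0 0.0015 0" --pt "0 0 0.0015 0" --pt "0 0 -0.02 0" --pt "0 0.01 -0.06 0" --pt "0 0.03 -0.1 0" --pt "0 0.07 -0.13 0" --pt "0.005 0.11 -0.15 0" --pt "0.01 0.15 -0.16 0" --pt "0.015 0.17 -0.16 0" --pt "0.015 0.17 -0.16 0" --jaw 0.06

```text
clock: 50.9
eef_pos: [517.8, -51.0, 202.6]
eef_rot: [3.141, 0.001, 3.066]
wrist_force: [-0.1, 0.5, 0.7]
finger_gap: 59.8
finger_force: 0.0
```

```bash
python3 -c "
from h import *
c=viewer.camera('top');P=world(c);H=P[...,2];f=c['frame']
cv2.imwrite('pics/t9.png',cv2.resize(f[170:290,390:500],None,fx=5,fy=5))
m=(P[...,0]>430)&(P[...,0]<610)&(P[...,1]<-190)&(P[...,1]>-365)
w=m&(H>72)&(H<100);print(w.sum(),rect(P[w][:,:2]),np.median(H[w]))
print(rect([ray(c,u,v,85)[:2] for v,u in zip(*np.nonzero(w))]))
l=m&(H>36)&(H<50);q=P[l];A=np.c_[q[:,:2],np.ones(len(q))];print(np.linalg.lstsq(A,q[:,2],rcond=None)[0])
d=m&(H>50)&(H<60);print('disc',cv2.minEnclosingCircle(np.float32(P[d][:,:2])))
S=viewer.camera('scene');Q=world(S);w=(Q[...,0]>450)&(Q[...,0]<590)&(Q[...,1]<-220)&(Q[...,1]>-330)&(Q[...,2]>80)&(Q[...,2]<95);print(w.sum(),rect(Q[w][:,:2]))
to(520,-276,120)"
```

```text
139 ((520.1607055664062, -275.7001953125), (51.76605987548828, 11.771342277526855), 88.38763427734375) 83.6648443209474
((520.2118530273438, -273.80767822265625), (53.6612434387207, 11.673521995544434), 88.29835510253906)
[9.58652607e-04 3.04886558e-03 4.24179552e+01]
disc ((517.2984619140625, -273.6521911621094), 30.202665328979492)
102 ((518.83984375, -275.4237060546875), (51.66669464111328, 17.26974868774414), 86.7861328125)
shift m [-0.0194, -0.2218, 0.0821] turn 0 | at [517.9 -53.3 202.1] [-3.141  0.     3.063] t 51.0
```

View pics/t9.png

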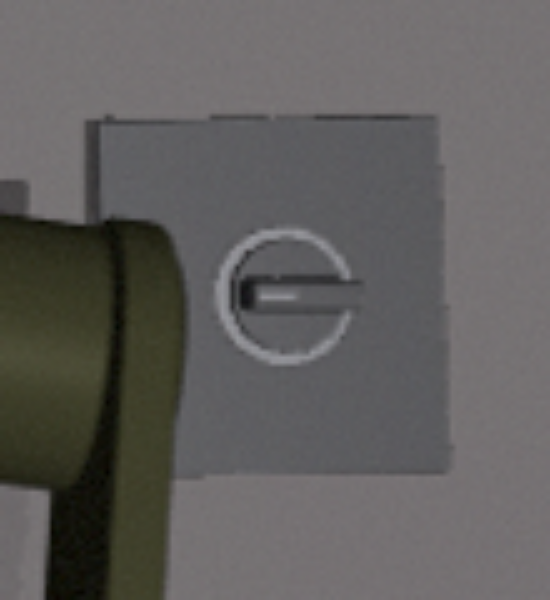

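The lid is shut and flat. The cap wing at crop (300,295) lies along world y, with its white mark on the +y half.

Request:
move_arm --pt "-0.001 -0.02 0 0.1" --pt "-0.005 -0.06 0 0.25" --pt "-0.009 -0.1 0 0.4" --pt "-0.012 -0.14 0 0.54" --pt "-0.015 -0.18 0 0.68" --pt "-0.018 -0.21 0.02 0.82" --pt "-0.0194 -0.221 0.04 0.96" --pt "-0.0194 -0.221 0.06 1.1" --pt "-0.0194 -0.221 0.07 1.24" --pt "-0.0194 -0.221 0.07 1.38" --pt "-0.0194 -0.221 0.07 1.5" --pt "-0.0194 -0.221 0.07 1.521"

```text
clock: 52.2
eef_pos: [519.2, -276.2, 131.5]
eef_rot: [-3.141, -0.0, 1.538]
wrist_force: [0.3, -0.1, 1.0]
finger_gap: 60.0
finger_force: 0.0
```

Request:
move_arm --pt "0 0 0 0" --pt "0 0 0 0" --pt "0 0 0 0"

```text
clock: 52.5
eef_pos: [519.7, -275.1, 132.0]
eef_rot: [-3.142, -0.0, 1.543]
wrist_force: [0.2, -0.1, -0.4]
finger_gap: 60.0
finger_force: 0.0
```

```bash
python3 -c "
from h import *
to(520.2,-275.2,61,1.542)"
```

```text
shift m [-0.0001, 0.0005, 0.071] turn 0.0014 | at [ 519.7 -275.1  132. ] [-3.142 -0.     1.543] t 52.5
```

Request:
move_arm --pt "0 0.0005 0.03 0" --pt "0 0.0005 0.055 0" --pt "0 0.0005 0.068 0" --pt "0 0.0005 0.071 0" --pt "0 0.0005 0.071 0" --pt "0 0.0005 0.071 0"

```text
clock: 53.1
eef_pos: [520.9, -275.2, 62.3]
eef_rot: [3.14, 0.001, 1.542]
wrist_force: [0.1, 0.3, -0.7]
finger_gap: 60.1
finger_force: 0.0
```

Request:
move_arm --pt "0 0 0 0" --pt "0 0 0 0" --pt "0 0 0 0" --pt "0 0 0 0" --pt "0 0 0 0" --pt "0 0 0 0" --pt "0 0 0 0" --pt "0 0 0 0" --jaw 0.0 --squeeze 40

```text
clock: 53.9
eef_pos: [520.3, -274.9, 61.1]
eef_rot: [3.142, -0.0, 1.542]
wrist_force: [-0.2, 0.2, -0.0]
finger_gap: 13.7
finger_force: 40.0
```

Request:
move_arm --pt "0 0 0 0.1" --pt "0 0 0 0.22" --pt "0 0 0 0.34" --pt "0 0 0 0.46" --pt "0 0 0 0.58" --pt "0 0 0 0.7" --pt "0 0 0 0.82" --pt "0 0 0 0.94" --pt "0 0 0 1.06" --pt "0 0 0 1.18" --pt "0 0 0 1.3" --pt "0 0 0 1.4"

```text
clock: 55.1
eef_pos: [521.8, -276.4, 61.3]
eef_rot: [3.138, -0.004, 0.137]
wrist_force: [11.9, -10.6, -10.0]
finger_gap: 13.4
finger_force: 40.0
```

```bash
python3 -c "
from h import *
s=manip.read_state();print(s['eef_rot'],s['moment'],s['joints'],s['finger_gap'])"
```

```text
[ 3.13772923 -0.00368503  0.13699854] [-2.1125271  -2.1409278   0.08817728] [-5.48827943e-01  5.37092507e-01  1.54271402e+00 -7.53621318e-04
  1.05648767e+00  8.85345958e-01] 13.442751741625644
```

Request:
move_arm --pt "0.001 0.001 0 0.06" --pt "0.001 0.001 0 0.12" --pt "0.001 0.001 0 0.18" --pt "0.001 0.001 0 0.2"

```text
clock: 55.5
eef_pos: [522.0, -276.8, 61.2]
eef_rot: [3.14, -0.002, -0.06]
wrist_force: [3.3, -7.4, -4.1]
finger_gap: 13.5
finger_force: 40.0
```

```bash
python3 -c "
from h import *
s=manip.read_state();print(s['eef_rot'],s['moment'],s['wrist_force'])"
```

```text
[ 3.13954823e+00 -1.95055515e-03 -6.04464750e-02] [-1.41697804 -0.68097344  0.07636998] [ 3.30915864 -7.38632549 -4.05864146]
```

Request:
move_arm --pt "0 0 0 0.04" --pt "0 0 0 0.08" --pt "0 0 0 0.12" --pt "0 0 0 0.12"

```text
clock: 55.9
eef_pos: [521.9, -277.0, 61.2]
eef_rot: [3.14, -0.002, -0.18]
wrist_force: [5.0, -9.1, -4.4]
finger_gap: 13.7
finger_force: 40.0
```

```bash
python3 -c "
from h import *
s=manip.read_state();print(s['eef_rot'],s['moment'],s['wrist_force'])"
```

```text
[ 3.13954983e+00 -2.23537002e-03 -1.79788740e-01] [-1.68841737 -0.61701551 -0.02174377] [ 5.04565433 -9.09136568 -4.38641812]
```

Request:
move_arm --pt "0 0.0005 0 0.04" --pt "0 0.0005 0 0.08" --pt "0 0.0005 0 0.1" --pt "0 0.0005 0 0.1"

```text
clock: 56.3
eef_pos: [521.9, -277.2, 61.2]
eef_rot: [3.14, -0.002, -0.279]
wrist_force: [4.9, -6.4, -4.1]
finger_gap: 13.8
finger_force: 40.0
```

```bash
python3 -c "
from h import *
s=manip.read_state();print(s['eef_rot'],s['moment'],s['wrist_force'],s['effort'][5])"
```

```text
[ 3.14025590e+00 -2.17065572e-03 -2.79025731e-01] [-1.28452819 -0.64974097 -0.02185464] [ 4.88176101 -6.38198086 -4.0997356 ] 0.38618520833551884
```

Request:
move_arm --pt "0 0 0 0.04" --pt "0 0 0 0.08" --pt "0 0 0 0.1" --pt "0 0 0 0.1"

```text
clock: 56.7
eef_pos: [521.8, -277.4, 61.2]
eef_rot: [3.14, -0.002, -0.379]
wrist_force: [4.0, -7.8, -4.2]
finger_gap: 13.7
finger_force: 40.0
```

```bash
python3 -c "
from h import *
s=manip.read_state();print(s['eef_rot'],s['moment'],s['wrist_force'],s['effort'][5])"
```

```text
[ 3.14018683e+00 -2.34807065e-03 -3.79072750e-01] [-1.42212847 -0.58893574  0.02204096] [ 3.9606334  -7.82367518 -4.24149744] 0.38730413652956486
```

Request:
move_arm --pt "0 0 0 0.03" --pt "0 0 0 0.06" --pt "0 0 0 0.08" --pt "0 0 0 0.08"

```text
clock: 57.1
eef_pos: [521.8, -277.5, 61.2]
eef_rot: [3.14, -0.003, -0.459]
wrist_force: [4.7, -8.1, -3.8]
finger_gap: 13.9
finger_force: 40.0
```

```bash
python3 -c "
from h import *
s=manip.read_state();print(s['eef_rot'],s['moment'],s['wrist_force'],s['effort'][5])"
```

```text
[ 3.14009042e+00 -2.50417500e-03 -4.58802397e-01] [-1.57366551 -0.52646245  0.23901091] [ 4.66903355 -8.1328417  -3.8358435 ] 0.619728583842516
```

Request:
move_arm --pt "0 0 0 0.03" --pt "0 0 0 0.06" --pt "0 0 0 0.06"

```text
clock: 57.4
eef_pos: [521.8, -277.5, 61.2]
eef_rot: [3.14, -0.003, -0.518]
wrist_force: [3.5, -9.2, -4.4]
finger_gap: 14.1
finger_force: 41.4
```

```bash
python3 -c "
from h import *
s=manip.read_state();print(s['eef_rot'],s['moment'],s['wrist_force'],s['effort'][5])"
```

```text
[ 3.14002329e+00 -2.63924570e-03 -5.18239520e-01] [-1.57717986 -0.5438037   0.86750205] [ 3.50245512 -9.19972903 -4.40656588] 1.341940015554428
```

The torque jumped from about 0 to 0.87 N m, so the cap is at its stop. Release and retreat.

Request:
move_arm --pt "0 0 0 0" --pt "0 0 0 0" --pt "0 0 0 0" --pt "0 0 0 0" --pt "0 0 0 0" --jaw 0.05

```text
clock: 57.9
eef_pos: [521.3, -276.2, 61.1]
eef_rot: [-3.142, 0.0, -0.518]
wrist_force: [0.8, 0.7, -0.7]
finger_gap: 48.8
finger_force: 0.0
```

Request:
move_arm --pt "0 0 -0.03 0" --pt "0 0 -0.07 0" --pt "0 0 -0.12 0" --pt "0 -0.03 -0.15 0" --pt "0 -0.07 -0.15 0" --pt "0 -0.12 -0.15 0" --pt "0 -0.16 -0.15 0" --pt "0 -0.2 -0.15 0" --pt "0 -0.2 -0.15 0" --pt "0 -0.2 -0.15 0"

```text
clock: 58.9
eef_pos: [620.4, -102.0, 210.8]
eef_rot: [3.141, 0.0, -0.517]
wrist_force: [-0.2, -1.2, -0.0]
finger_gap: 50.0
finger_force: 0.0
```

```bash
python3 -c "
from h import *
c=viewer.camera('top');P=world(c);H=P[...,2];f=c['frame'];g=f.max(-1)
cv2.imwrite('pics/t10.png',f)
m=(P[...,0]>430)&(P[...,0]<610)&(P[...,1]<-190)&(P[...,1]>-365)
w=m&(H>72)&(H<100);print(w.sum(),rect(P[w][:,:2]))
l=m&(H>36)&(H<50);q=P[l];A=np.c_[q[:,:2],np.ones(len(q))];print(np.linalg.lstsq(A,q[:,2],rcond=None)[0],len(q))
S=viewer.camera('scene');Q=world(S);w=(Q[...,0]>450)&(Q[...,0]<590)&(Q[...,1]<-220)&(Q[...,1]>-330)&(Q[...,2]>80)&(Q[...,2]<95);print(w.sum(),rect(Q[w][:,:2]))
I=np.indices(H.shape);m=(g<45)&(H>55)&(H<85)&(I[1]>335)&(I[1]<380)&(I[0]>225)&(I[0]<305)
print(m.sum(),rect([ray(c,u,v,71)[:2] for v,u in zip(*np.nonzero(m))]) if m.sum()>9 else '')
s=manip.read_state();print(s['eef_pos'],s['clock'])"
```

```text
6 ((533.5017700195312, -289.400634765625), (2.624018430709839, 11.987605094909668), 71.82958221435547)
[1.32952774e-03 2.10489103e-03 4.18616745e+01] 1770
92 ((519.923828125, -275.8229064941406), (14.87368106842041, 52.316978454589844), 63.794315338134766)
24 ((479.1021423339844, -48.81934356689453), (5.98701286315918, 24.685245513916016), 69.49954986572266)
[ 619.98115345 -103.40797028  211.04191989] 59.0
```

View pics/t10.png

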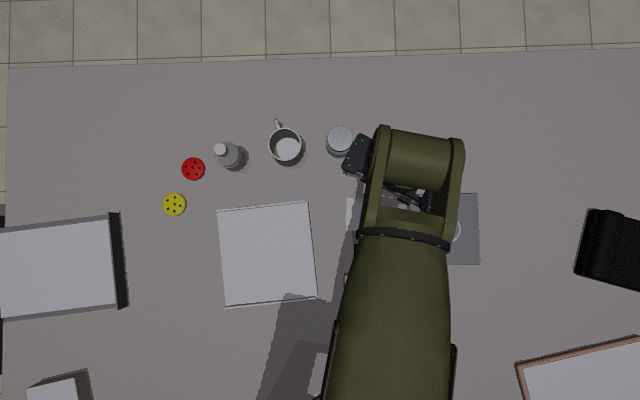

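The bystanders and decoys are where they started, and the tray is empty. The lid is flat, the cap wing has turned about 2.0 rad, and the arm is clear.

```bash
python3 -c "
from h import *
print(manip.sign_off())"
```

```text
the job is handed in; nothing more can be done
None
```

I put all three biscuits in the keeper with the spatula, shut the lid, screwed the cap to its stop (about 2.0 rad) and laid the spatula back on its rest. The mug, sanitiser and sugar jar were not moved, and I handed the job in at about 59 s; the hand-in returned no verdict.

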